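# Sort out the soft and the stiff spring contact by feel

### The job

The three spring contacts on the repair bench look alike and can be told apart only by pressing their brass pins: the medium one is good and stays standing where it is, the soft one must be slid into the blue bay and the stiff one into the red bay, each fully home against the back wall. As a check, slowly press down the pin of the soft one where it stands home in its bay, and after it that of the stiff one in its bay. Keep the contacts standing on the bench, neither lifted nor tipped, and leave the other things on the bench where they are.

Things in the scene. Friction and masses are not known exactly. Their poses are not given: they have to be found in the camera images.
- contact_a: Spring test contact, one of three that look exactly alike; which has the soft, the medium or the stiff spring can only be felt. Upright round grey metal housing 52 mm across, 26 mm high, black band, loose on the bench, about 0.25 kg; origin at the centre of its underside, z up. On top, concentric: an orange collar 30 mm across up to 36 mm, and in it a brass pin whose top stands at 46 mm.
- contact_b: Spring test contact, one of three that look exactly alike; which has the soft, the medium or the stiff spring can only be felt. Upright round grey metal housing 52 mm across, 26 mm high, black band, loose on the bench, about 0.25 kg; origin at the centre of its underside, z up. On top, concentric: an orange collar 30 mm across up to 36 mm, and in it a brass pin whose top stands at 46 mm.
- contact_c: Spring test contact, one of three that look exactly alike; which has the soft, the medium or the stiff spring can only be felt. Upright round grey metal housing 52 mm across, 26 mm high, black band, loose on the bench, about 0.25 kg; origin at the centre of its underside, z up. On top, concentric: an orange collar 30 mm across up to 36 mm, and in it a brass pin whose top stands at 46 mm.
- pin_a (a joint): How far the sprung brass pin of contact_a is pressed down: 0 at rest (pin top 46 mm above the bench), 0.008 m fully pressed; it springs back. Pin 12 mm across, on the contact's axis. Pressed 6 mm it pushes back with about 2.5 N (soft), 6 N (medium) or 11 N (stiff); just before its stop with 3, 7 or 14 N.
- pin_b (a joint): How far the sprung brass pin of contact_b is pressed down: 0 at rest (pin top 46 mm above the bench), 0.008 m fully pressed; it springs back. Pin 12 mm across, on the contact's axis. Pressed 6 mm it pushes back with about 2.5 N (soft), 6 N (medium) or 11 N (stiff); just before its stop with 3, 7 or 14 N.
- pin_c (a joint): How far the sprung brass pin of contact_c is pressed down: 0 at rest (pin top 46 mm above the bench), 0.008 m fully pressed; it springs back. Pin 12 mm across, on the contact's axis. Pressed 6 mm it pushes back with about 2.5 N (soft), 6 N (medium) or 11 N (stiff); just before its stop with 3, 7 or 14 N.
- bay_blue: Fixed blue bay for the soft contact: pocket 66 mm wide (y), 52 mm deep (x), no sill, three walls 16 mm high, 8 mm thick (82 mm over the side walls). Open mouth towards its own -x; contacts slide in along +x. Origin on the bench, at the centre of a contact standing home in mid-pocket: inner back face at x +26 mm, mouth at x -26 mm, inner side faces at y +-33 mm.
- bay_red: Fixed red bay for the stiff contact: pocket 66 mm wide (y), 52 mm deep (x), no sill, three walls 16 mm high, 8 mm thick (82 mm over the side walls). Open mouth towards its own -x; contacts slide in along +x. Origin on the bench, at the centre of a contact standing home in mid-pocket: inner back face at x +26 mm, mouth at x -26 mm, inner side faces at y +-33 mm.
- meter: Bystander, to be left alone: round meter module with a green board, 68 mm across, 25 mm high, loose, upright; origin at the centre of its underside.
- spool: Bystander, to be left alone: copper-coloured spool, 52 mm across, 40 mm high, loose, upright; origin at the centre of its underside.
- terminal: Bystander, to be left alone: black terminal block 34 x 44 mm with a red and a blue post, 40 mm high, loose, upright; origin at the centre of its underside.
- screw_jar: Bystander, to be left alone: amber glass jar with a white cap, 50 mm across, 50 mm high, loose, upright; origin at the centre of its underside.
Things that resemble listed ones, but are neither listed nor needed, are in the scene too. What is shaped like the contact_a but pink or turquoise is not meant. There is more than one size of the bay_blue; the one meant has the size given above.

How it is judged:
By the outcome, as a careful person would: the job done as asked, in the order asked, and still so for the second after the job is handed in, with the robot touching nothing.
It also fails if it takes over 72 s, if anything falls off the work surface, if the arm or the gripper's body presses on something with over 40 N, if the wrist force passes 120 N, or if a joint passes its speed limit or range.

### The arm

A 6-joint arm with a two-finger parallel gripper is mounted at the origin on the work surface. World frame = base frame: x ahead of the robot, y to its left, z up, the work surface at z = 0. Lengths are in m, angles in rad, forces in N, time in s.
With the tool pointing down it reaches from about 0.35 to 0.85 m from the base axis. Payload 8.1 kg.
Tool frame: the origin (TCP) lies at the very end of the fingers, on their centre line; the grasp point (between the pads) lies grip_depth behind it (grip_depth is the distance from the TCP to the grasp point, in m); y points along the fingers, x is the direction in which the jaws open and shut, and the axes are right-handed (so a half turn about y gives the same grasp; the last joint's range is limited). The gripper opens to 93 mm and grips with 3 to 60 N. Pads are 15 mm wide; open, the fingers measure 128 mm over their backs; the gripper's body (75 mm by 188 mm) begins 65 mm behind the grasp point.
Start: joints at [-1.412, 0.13, 1.488, -0, 1.523, -0.085], TCP at [0.145, -0.582, 0.219] pointing down, gripper open.
Joint ranges: [-2.96, 2.96], [-0.89, 2.26], [0.02, 2.5], [-1.34, 4.48], [0, 2.73], [-2.66, 2.66]. Speed limits (rad/s): [2.39, 2.39, 2.79, 3.14, 3.14, 3.14].

### API

Orientations are given as a rotation vector (axis times angle).
In Python, from rig import state, read_camera, calibration, job_done, grip_depth gives the robot as it stands.
- The arm moves only by the tool send_rows, never from a script. Its argument "motion" is a list of rows, each an object with "xyz": the shift along the tool's x, y, z in units of 0.2 m (1.0 is 0.2 m), a list of three; "spin": the turn about the tool's y in units of 180 degrees (1.0 is 180 degrees). A call has exactly 5 rows; each row shifts and turns the commanded pose from where the row before left it, along the tool's axes as they then stand; what a row does not reach is not made up. A row lasts 1/10 s, in which the tool goes at most 50 mm and 8.59 degrees, less where a joint would pass 70% of its speed; a pose out of reach is approached as far as the arm can. A call with a number of a shift or a turn outside -1 to 1 is refused whole. A call with a gripper value outside its range is refused whole. "grip" is the closure in counts, from 0 (fully open) to 255 (shut), set as the call begins (left out, the last holds). The fingers move at their own pace and stop on an object; "newtons" is the grip in N (left out, the last holds). Time passes only in rows, so rows that do not move let the fingers close, or fill a call up. It gives the time, the measured TCP pose, the force and the opening at its end, in the units of the state.
- state(): the state, without advancing time (a new reading comes with each control period).
- read_camera(name): name is "side" or "top"; returns the picture (400x640x3 uint8, blue, green, red); there is no depth.
- calibration(name): a dict with "fx", "fy", "cx", "cy" (pixels), "cam_to_world" (4x4, takes a point from camera to world coordinates). Camera axes: x right, y down, z forward; pixel columns grow to the right and rows downward; lengths in m; the calibration is good to about 2 mm. A picture is of the moment at which its call begins. calibration takes no time and is no camera call.
- job_done(): hands the job in, once; it reports no verdict.
The state is a dict: "time_s": time; "q": joint angles; "qvel": joint speeds; "joint_efforts": joint torques, N m; "ee_pos": TCP position; "tool_rot": TCP orientation; "contact_force": force on the tool from outside, world axes, zero at the start; "moment": the same for the moment, N m; "gripper_width": finger opening in m.
Only numpy, scipy, OpenCV 4.12 (cv2) and the standard library are available. Lean on these libraries where they do the work, as an engineer would, in place of code of your own. Each camera call takes 0.05 s, during which the arm holds its last target.

## Working session

There is one attempt and no reset: what is moved stays moved. The work goes in short steps, Python scripts to look and compute and a tool call to move; the robot and the scene stay as the last step left them, time stands still between calls to the robot, and variables do not carry over. Pictures are saved under pics/ and viewed, and the job is handed in when it is done.

Besides the shell and the picture viewer there is one more tool, called after ">>>" by a JSON object that holds its "api" and its "payload". send_rows: Moves the arm, as the interface text tells. Its arguments: {"type":"object","properties":{"motion":{"type":"array"},"grip":{"type":"number"},"newtons":{"type":"number"}},"required":["motion"]}

```bash
ls; mkdir -p pics
python3 - <<'E'
from rig import *
import rig,cv2,numpy as np
print(state()); print(grip_depth)
for n in("top","side"):
    im=read_camera(n); cv2.imwrite(f"pics/{n}0.png",im); print(n,calibration(n))
E
```

```text
pics
{'time_s': 0.0, 'q': array([-1.41238253e+00,  1.31153564e-01,  1.48927544e+00, -2.46264780e-05,
        1.52301803e+00, -8.53853077e-02]), 'qvel': array([ 0.00040362,  0.00206545,  0.00199704,  0.00139989, -0.00130495,
        0.0012718 ]), 'joint_efforts': array([-1.27796618e-03, -5.59857130e+01, -4.91752195e+01,  7.68499472e-02,
        3.57962621e-02, -1.35132364e-04]), 'ee_pos': array([ 0.14476442, -0.58167903,  0.21759412]), 'tool_rot': array([-1.31342858,  1.02869881, -1.02640473]), 'contact_force': array([-0.33549104, -0.81331977,  0.06318906]), 'moment': array([0.02259373, 0.02750471, 0.01546365]), 'gripper_width': 0.09277507442743535}
0.0188
top {'fx': 381.85668504218427, 'fy': 381.85668504218427, 'cx': 322.7633265571979, 'cy': 197.50024377800736, 'cam_to_world': array([[ 0.00103696, -0.99294291,  0.11858879,  0.41655819],
       [-0.99953094, -0.00465888, -0.03026864,  0.06043733],
       [ 0.03060752, -0.11850178, -0.99248199,  0.79524367],
       [ 0.        ,  0.        ,  0.        ,  1.        ]])}
side {'fx': 481.4297082329552, 'fy': 481.4297082329552, 'cx': 317.45061718530536, 'cy': 200.2192665739657, 'cam_to_world': array([[-0.77066026, -0.46657282,  0.43404212,  0.04215312],
       [-0.63717876,  0.55428318, -0.53551226,  0.60528606],
       [ 0.00927322, -0.68926044, -0.72445431,  0.77381893],
       [ 0.        ,  0.        ,  0.        ,  1.        ]])}
```

View pics/top0.png

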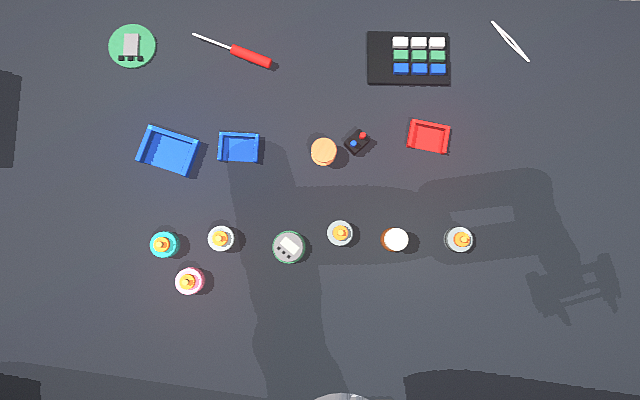

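View pics/side0.png

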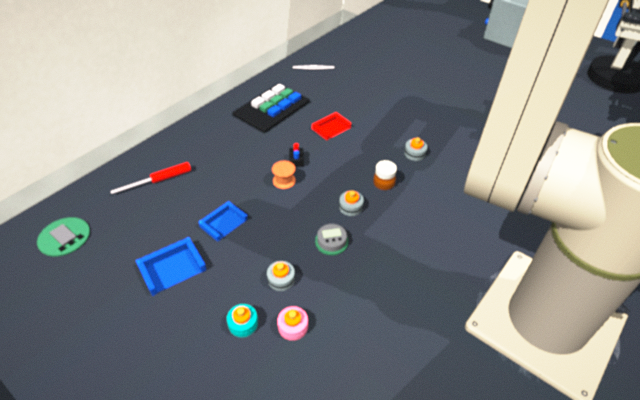

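Run:
```python
import cv2,numpy as np
im=cv2.imread("pics/top0.png")
def crop(x0,y0,w,h,s,n):
    c=cv2.resize(im[y0:y0+h,x0:x0+w],None,fx=s,fy=s,interpolation=cv2.INTER_CUBIC)
    for x in range((x0+9)//10*10,x0+w,10):
        cv2.line(c,((x-x0)*s,0),((x-x0)*s,5),(255,255,255),1); 
        if x%20==0: cv2.putText(c,str(x),((x-x0)*s,16),0,.4,(255,255,255),1)
    for y in range((y0+9)//10*10,y0+h,10):
        cv2.line(c,(0,(y-y0)*s),(5,(y-y0)*s),(255,255,255),1); cv2.putText(c,str(y),(6,(y-y0)*s+4),0,.4,(255,255,255),1)
    cv2.imwrite(n,c)
crop(130,110,140,100,5,"pics/c1.png")
crop(190,210,160,60,5,"pics/c2.png")
crop(320,210,160,60,5,"pics/c3.png")
crop(300,110,160,60,5,"pics/c4.png")
```

```text
(no output)
```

View pics/c1.png

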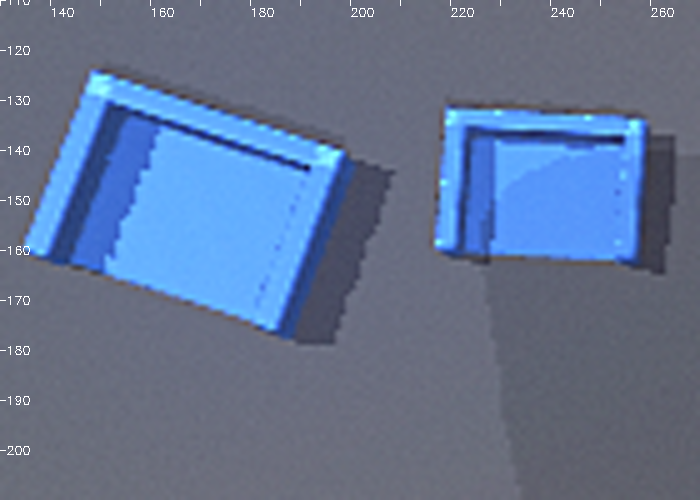

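View pics/c2.png

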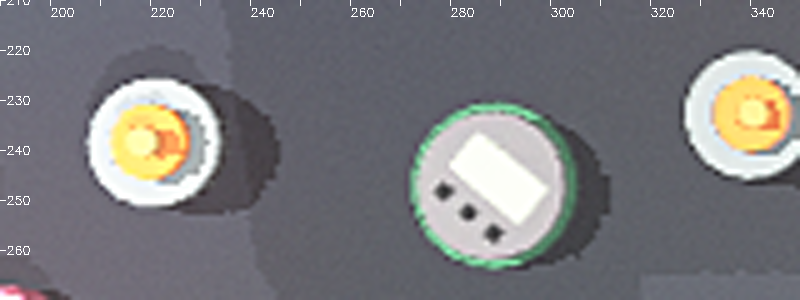

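View pics/c3.png

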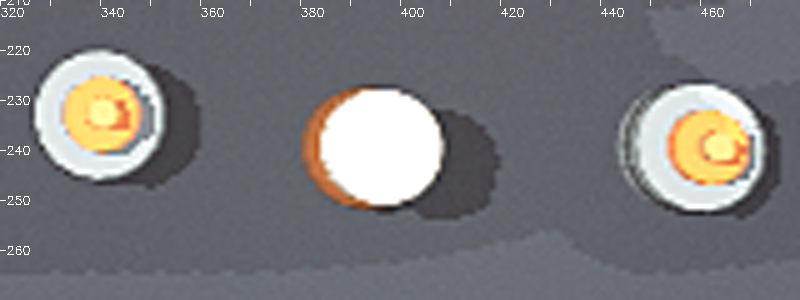

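View pics/c4.png

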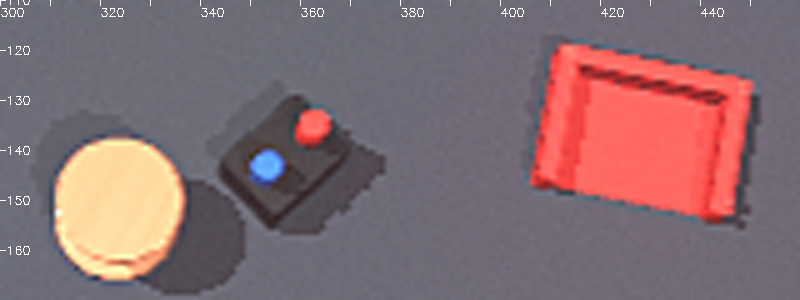

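```bash
cat > h.py <<'E'
import numpy as np,cv2
from rig import *
def p2w(cam,u,v,z):
    c=calibration(cam);T=c["cam_to_world"]
    d=T[:3,:3]@np.array([(u-c["cx"])/c["fx"],(v-c["cy"])/c["fy"],1]);o=T[:3,3]
    return (o+d*(z-o[2])/d[2])[:3]
def w2p(cam,P):
    c=calibration(cam);T=c["cam_to_world"];q=T[:3,:3].T@(np.array(P)-T[:3,3])
    return np.array([c["fx"]*q[0]/q[2]+c["cx"],c["fy"]*q[1]/q[2]+c["cy"]])
def ellipse(cam,x,y,z,r):
    return np.array([w2p(cam,[x+r*np.cos(t),y+r*np.sin(t),z]) for t in np.linspace(0,2*np.pi,60)])
E
python3 - <<'E'
from h import *
np.set_printoptions(precision=4,suppress=True)
for n,L in dict(blueS=[(219,131.5),(258,134),(217,159),(256.5,161.5)],blueL=[(148,124),(199,140),(134,160.5),(185,176)],red=[(411,118.5),(448.5,126),(405.5,146),(443.5,153)]).items():
    P=[p2w("top",*p,.016)[:2] for p in L]
    print(n,np.array(P).tolist()); print(" width",np.linalg.norm(P[0]-P[1]),np.linalg.norm(P[2]-P[3]),"depth",np.linalg.norm(P[0]-P[2]),np.linalg.norm(P[1]-P[3]))
    d=P[0]-P[1]; m=(P[0]+P[1])/2; ya=np.arctan2(d[1],d[0])-np.pi/2
    f=np.array([np.cos(ya),np.sin(ya)]); mouth=(P[2]+P[3])/2
    print("  yaw",ya,"orig from back",m-f*.034,"from mouth",mouth+f*.026)
im=cv2.imread("pics/top0.png")
for n,h,p in [("L",(220.5,238.5),(217,238)),("M",(339.5,232.5),(339.5,232)),("R",(458.5,239.5),(462,239.5))]:
    print(n,p2w("top",*h,.026),p2w("top",*p,.046))
for n,h,z in [("meter",(288,247.5),.025),("jar",(395.5,239.5),.05),("spool",(323,150),.04),("term",(357,143),.03)]: print(n,p2w("top",*h,z))
E
```

```text
blueS [[0.647018558604139, 0.25291407611424], [0.6424769762240732, 0.17201131788498358], [0.5886467943923814, 0.25508241081796323], [0.5840140665811633, 0.17386869097542373]]
 width 0.08103013180056194 0.08134574640161174 depth 0.0584120238699225 0.05849240667567149
  yaw -0.0560774548586227 orig from back [0.6108 0.2144] from mouth [0.6123 0.213 ]
blueL [[0.6615269511311079, 0.3995506382311452], [0.6284894640622054, 0.29343700709608755], [0.584189522748688, 0.423631105289899], [0.5526699806452674, 0.31886626765823306]]
 width 0.11113765457528327 0.10940362305883032 depth 0.08099967112633029 0.07997025295913991
  yaw -0.3018283165800255 orig from back [0.6125 0.3566] from mouth [0.5933 0.3635]
red [[0.6795135776952919, -0.15062991843068127], [0.6639552906108928, -0.23051174507467997], [0.6196146620112203, -0.13737936538303458], [0.6052429704726774, -0.21761557896343592]]
 width 0.0813828392536316 0.08151316143665883 depth 0.061347023205661856 0.06011195917936039
  yaw -0.19235811970902694 orig from back [ 0.6384 -0.1841] from mouth [ 0.6379 -0.1825]
L [0.4254 0.2403 0.026 ] [0.4262 0.2423 0.046 ]
M [0.4378 0.0032 0.026 ] [0.4382 0.0047 0.046 ]
R [ 0.4241 -0.2382  0.026 ] [ 0.4239 -0.2374  0.046 ]
meter [0.4078 0.1062 0.025 ]
jar [ 0.4237 -0.1044  0.05  ]
spool [0.6036 0.037  0.04  ]
term [ 0.6214 -0.0333  0.03  ]
```

```bash
cat >> h.py <<'E'
from scipy.spatial.transform import Rotation as Ro
def go(x,y,z,jaw=None):
    "print shift in tool axes/0.2 and spin so that tool x (mod pi) points along angle jaw"
    s=state();R=Ro.from_rotvec(s["tool_rot"]).as_matrix()
    d=np.array([x,y,z])-s["ee_pos"]; print("t",round(s["time_s"],2),"pos",s["ee_pos"].round(4),"F",s["contact_force"].round(2),"w",round(s["gripper_width"],4))
    a=np.arctan2(R[1,0],R[0,0]); print("jaw ang deg",np.degrees(a).round(2),"tooly",R[:,1].round(4), "tool units",(R.T@d/0.2).round(4))
    if jaw is not None:
        e=(np.radians(jaw)-a+np.pi/2)%np.pi-np.pi/2
        # spin about tool y (down) => world yaw = -spin
        sp=-e*np.sign(-R[2,1]); print("spin",round(sp/np.pi,4),"q6",s["q"][5].round(3))
        R2=Ro.from_euler('z',e).as_matrix()@R; print("units after spin",(R2.T@d/0.2).round(4))
E
python3 - <<'E'
from h import *
go(.4241,-.2378,.07,90)
E
```

```text
t 0.1 pos [ 0.1448 -0.5817  0.2177] F [ 0.55 -0.26  0.77] w 0.0931
jaw ang deg -76.03 tooly [-3.0e-04  1.7e-03 -1.0e+00] tool units [-1.3304  0.7409  1.7704]
spin 0.0776 q6 -0.085
units after spin [-1.7184  0.7415  1.3966]
```

>>> {"api": "send_rows", "payload": {"motion": [{"xyz":[-0.13,0.0,0.17],"spin":0.0388},{"xyz":[-0.17,0.0,0.15],"spin":0.0388},{"xyz":[-0.18,0.0,0.15],"spin":0},{"xyz":[-0.18,0.0,0.15],"spin":0},{"xyz":[-0.18,0.0,0.15],"spin":0}], "grip": 255, "newtons": 20}}

```text
time_s: 0.6
ee_pos: [0.2879, -0.4017, 0.2182]
tool_rot: [-1.209, 1.21, -1.209]
contact_force: [0.2, 0.3, -0.0]
gripper_width: 0.0579
```

```bash
python3 -c "
from h import *
go(.4241,-.2378,.07,90)"
```

```text
t 0.6 pos [ 0.2879 -0.4017  0.2182] F [ 0.18  0.31 -0.03] w 0.0579
jaw ang deg -90.03 tooly [-1.e-04  5.e-04 -1.e+00] tool units [-0.8194  0.7414  0.6809]
spin -0.0002 q6 0.518
units after spin [-0.819   0.7414  0.6813]
```

>>> {"api": "send_rows", "payload": {"motion": [{"xyz":[-0.16,0.1,0.13],"spin":0},{"xyz":[-0.16,0.1,0.13],"spin":0},{"xyz":[-0.16,0.1,0.13],"spin":0},{"xyz":[-0.16,0.1,0.13],"spin":0},{"xyz":[0,0.1,0],"spin":0}]}}

```text
time_s: 1.1
ee_pos: [0.3934, -0.2715, 0.1176]
tool_rot: [-1.21, 1.206, -1.205]
contact_force: [-0.2, -0.5, 0.5]
gripper_width: 0.0177
```

```bash
python3 -c "
from h import *
go(.4241,-.2378,.05,90)"
```

```text
t 1.1 pos [ 0.3934 -0.2715  0.1176] F [-0.19 -0.48  0.48] w 0.0177
jaw ang deg -89.74 tooly [ 7.0e-04  1.6e-03 -1.0e+00] tool units [-0.1674  0.3382  0.1539]
spin 0.0014 q6 0.853
units after spin [-0.1681  0.3382  0.1531]
```

>>> {"api": "send_rows", "payload": {"motion": [{"xyz":[-0.167,0.08,0.153],"spin":0.0014},{"xyz":[0,0.15,0],"spin":0},{"xyz":[0,0.07,0],"spin":0},{"xyz":[0,0,0],"spin":0},{"xyz":[0,0,0],"spin":0}]}}

```text
time_s: 1.6
ee_pos: [0.4214, -0.2426, 0.059]
tool_rot: [-1.207, 1.214, -1.213]
contact_force: [-0.2, -0.2, 0.9]
gripper_width: 0.0005
```

```bash
python3 -c "
from h import *
go(.4241,-.2378,.04,90)
for n in ('top','side'):cv2.imwrite(f'pics/{n}1.png',read_camera(n))
a=cv2.imread('pics/top1.png')[180:300,400:520];b=cv2.imread('pics/side1.png')[90:210,340:460]
cv2.imwrite('pics/m1.png',cv2.resize(np.hstack([a,b]),None,fx=3,fy=3))
"
```

```text
t 1.6 pos [ 0.4214 -0.2426  0.059 ] F [-0.18 -0.18  0.88] w 0.0005
jaw ang deg -90.3 tooly [-5.e-04  1.e-04 -1.e+00] tool units [-0.0239  0.095   0.0133]
spin -0.0017 q6 0.949
units after spin [-0.0238  0.095   0.0135]
```

View pics/m1.png

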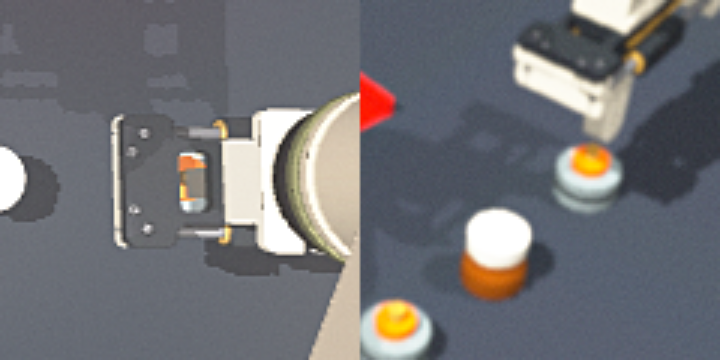

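>>> {"api": "send_rows", "payload": {"motion": [{"xyz":[-0.024,0.03,0.013],"spin":-0.0017},{"xyz":[0,0.02,0],"spin":0},{"xyz":[0,0.015,0],"spin":0},{"xyz":[0,0.015,0],"spin":0},{"xyz":[0,0,0],"spin":0}]}}

```text
time_s: 2.2
ee_pos: [0.4245, -0.2373, 0.0426]
tool_rot: [-1.21, 1.208, -1.209]
contact_force: [-0.2, 0.1, 4.1]
gripper_width: 0.0007
```

>>> {"api": "send_rows", "payload": {"motion": [{"xyz":[0,0.005,0],"spin":0},{"xyz":[0,0.005,0],"spin":0},{"xyz":[0,0,0],"spin":0},{"xyz":[0,0,0],"spin":0},{"xyz":[0,0,0],"spin":0}]}}

```text
time_s: 2.7
ee_pos: [0.4246, -0.2373, 0.0409]
tool_rot: [-1.21, 1.208, -1.209]
contact_force: [-0.7, 2.0, 4.4]
gripper_width: 0.0006
```

>>> {"api": "send_rows", "payload": {"motion": [{"xyz":[0,0.004,0],"spin":0},{"xyz":[0,0.003,0],"spin":0},{"xyz":[0,0,0],"spin":0},{"xyz":[0,0,0],"spin":0},{"xyz":[0,0,0],"spin":0}]}}

```text
time_s: 3.2
ee_pos: [0.4246, -0.2373, 0.0396]
tool_rot: [-1.21, 1.208, -1.209]
contact_force: [-1.3, 1.3, 6.5]
gripper_width: 0.0001
```

```bash
python3 -c "
from h import *
go(.4380,.0038,.07,90)"
```

```text
t 3.2 pos [ 0.4246 -0.2373  0.0396] F [-1.28  1.3   6.51] w 0.0001
jaw ang deg -89.95 tooly [ 3.e-04 -1.e-04 -1.e+00] tool units [-1.2054 -0.1523  0.0682]
spin 0.0003 q6 0.955
units after spin [-1.2054 -0.1523  0.067 ]
```

R (right contact) is the medium one: 6.5 N at 6.4 mm.

>>> {"api": "send_rows", "payload": {"motion": [{"xyz":[0,-0.24,0],"spin":0},{"xyz":[0,-0.06,0],"spin":0},{"xyz":[-0.24,0,0.03],"spin":0},{"xyz":[-0.24,0,0.037],"spin":0},{"xyz":[-0.24,0,0],"spin":0}]}}

```text
time_s: 3.7
ee_pos: [0.4381, -0.0921, 0.0994]
tool_rot: [-1.208, 1.209, -1.21]
contact_force: [1.5, 0.0, -0.3]
gripper_width: 0.0009
```

>>> {"api": "send_rows", "payload": {"motion": [{"xyz":[-0.24,0,0],"spin":0},{"xyz":[-0.24,0,0],"spin":0},{"xyz":[0,0.15,0],"spin":0},{"xyz":[0,0.04,0],"spin":0},{"xyz":[0,0,0],"spin":0}]}}

```text
time_s: 4.2
ee_pos: [0.4358, 0.0026, 0.0595]
tool_rot: [-1.213, 1.211, -1.206]
contact_force: [-0.4, -0.4, 0.8]
gripper_width: 0.0003
```

```bash
python3 -c "
from h import *
go(.4380,.0038,.04,90)"
```

```text
t 4.2 pos [0.4358 0.0026 0.0595] F [-0.4  -0.44  0.82] w 0.0003
jaw ang deg -89.94 tooly [-4.e-03  1.e-04 -1.e+00] tool units [-0.0057  0.0973  0.0112]
spin 0.0003 q6 1.459
units after spin [-0.0058  0.0973  0.0112]
```

>>> {"api": "send_rows", "payload": {"motion": [{"xyz":[-0.006,0.03,0.011],"spin":0},{"xyz":[0,0.02,0],"spin":0},{"xyz":[0,0.015,0],"spin":0},{"xyz":[0,0.015,0],"spin":0},{"xyz":[0,0,0],"spin":0}]}}

```text
time_s: 4.7
ee_pos: [0.4402, 0.0035, 0.0455]
tool_rot: [-1.209, 1.208, -1.21]
contact_force: [-0.2, -2.2, 3.0]
gripper_width: 0.0005
```

>>> {"api": "send_rows", "payload": {"motion": [{"xyz":[0,0.008,0],"spin":0},{"xyz":[0,0.007,0],"spin":0},{"xyz":[0,0,0],"spin":0},{"xyz":[0,0,0],"spin":0},{"xyz":[0,0,0],"spin":0}]}}

```text
time_s: 5.2
ee_pos: [0.4403, 0.0036, 0.0429]
tool_rot: [-1.21, 1.207, -1.209]
contact_force: [-1.5, -2.3, 6.5]
gripper_width: 0.0004
```

```bash
python3 -c "
from h import *
go(.4256,.2412,.07,90)"
```

```text
t 5.2 pos [0.4403 0.0036 0.0429] F [-1.47 -2.28  6.54] w 0.0004
jaw ang deg -89.94 tooly [ 9.e-04 -8.e-04 -1.e+00] tool units [-1.1882 -0.1363 -0.0721]
spin 0.0003 q6 1.462
units after spin [-1.1881 -0.1363 -0.0733]
```

M reads stiff (6.5 N at 3.1 mm). Now L, which should be soft.

>>> {"api": "send_rows", "payload": {"motion": [{"xyz":[0,-0.24,0],"spin":0},{"xyz":[0,-0.03,0],"spin":0},{"xyz":[-0.24,0,-0.03],"spin":0},{"xyz":[-0.24,0,-0.043],"spin":0},{"xyz":[-0.24,0,0],"spin":0}]}}

```text
time_s: 5.7
ee_pos: [0.4242, 0.1493, 0.0962]
tool_rot: [-1.209, 1.21, -1.209]
contact_force: [1.5, -0.3, 0.4]
gripper_width: 0.0006
```

>>> {"api": "send_rows", "payload": {"motion": [{"xyz":[-0.24,0,0],"spin":0},{"xyz":[-0.228,0,0],"spin":0},{"xyz":[0,0.15,0],"spin":0},{"xyz":[0,0.03,0],"spin":0},{"xyz":[0,0,0],"spin":0}]}}

```text
time_s: 6.2
ee_pos: [0.4231, 0.2406, 0.0584]
tool_rot: [-1.214, 1.21, -1.208]
contact_force: [0.1, 0.5, -0.8]
gripper_width: 0.0005
```

```bash
python3 -c "
from h import *
go(.4256,.2412,.04,90)"
```

```text
t 6.2 pos [0.4231 0.2406 0.0584] F [ 0.15  0.54 -0.83] w 0.0005
jaw ang deg -89.93 tooly [-0.0041 -0.0018 -1.    ] tool units [-0.003   0.0922  0.0127]
spin 0.0004 q6 1.981
units after spin [-0.0031  0.0922  0.0127]
```

>>> {"api": "send_rows", "payload": {"motion": [{"xyz":[-0.003,0.03,0.005],"spin":0},{"xyz":[0,0.02,0],"spin":0},{"xyz":[0,0.015,0],"spin":0},{"xyz":[0,0.015,0],"spin":0},{"xyz":[0,0,0],"spin":0}]}}

```text
time_s: 6.7
ee_pos: [0.4263, 0.2418, 0.0443]
tool_rot: [-1.209, 1.209, -1.209]
contact_force: [1.0, -1.1, 1.2]
gripper_width: 0.0005
```

>>> {"api": "send_rows", "payload": {"motion": [{"xyz":[0,0.008,0],"spin":0},{"xyz":[0,0.007,0],"spin":0},{"xyz":[0,0,0],"spin":0},{"xyz":[0,0,0],"spin":0},{"xyz":[0,0,0],"spin":0}]}}

```text
time_s: 7.2
ee_pos: [0.4262, 0.2422, 0.0414]
tool_rot: [-1.209, 1.208, -1.209]
contact_force: [1.7, -1.6, 2.2]
gripper_width: 0.001
```

```bash
python3 -c "
from h import *
go(.4256,.2412,.06,90)"
```

```text
t 7.2 pos [0.4262 0.2422 0.0414] F [ 1.71 -1.59  2.17] w 0.001
jaw ang deg -89.94 tooly [ 3.e-04  0.e+00 -1.e+00] tool units [ 0.0051 -0.093  -0.0028]
spin 0.0003 q6 1.982
units after spin [ 0.0051 -0.093  -0.0028]
```

>>> {"api": "send_rows", "payload": {"motion": [{"xyz":[0,-0.1,0],"spin":0},{"xyz":[0,0,0],"spin":0},{"xyz":[0,0,0],"spin":0},{"xyz":[0,0,0],"spin":0},{"xyz":[0,0,0],"spin":0}]}}

```text
time_s: 7.7
ee_pos: [0.4253, 0.242, 0.0603]
tool_rot: [-1.211, 1.209, -1.208]
contact_force: [0.4, -0.8, -0.0]
gripper_width: 0.0005
```

>>> {"api": "send_rows", "payload": {"motion": [{"xyz":[0,0,0],"spin":0},{"xyz":[0,0,0],"spin":0},{"xyz":[0,0,0],"spin":0},{"xyz":[0,0,0],"spin":0},{"xyz":[0,0,0],"spin":0}], "grip": 90, "newtons": 5}}

```text
time_s: 8.2
ee_pos: [0.426, 0.2422, 0.0612]
tool_rot: [-1.21, 1.209, -1.209]
contact_force: [-0.5, 0.6, -0.7]
gripper_width: 0.0358
```

```bash
python3 -c "
from h import *
go(.4256,.2412,.030,90)"
```

```text
t 8.2 pos [0.426  0.2422 0.0612] F [-0.52  0.65 -0.71] w 0.0358
jaw ang deg -89.95 tooly [ 1.e-04  0.e+00 -1.e+00] tool units [ 0.0049  0.1562 -0.0021]
spin 0.0003 q6 1.982
units after spin [ 0.0049  0.1562 -0.0021]
```

>>> {"api": "send_rows", "payload": {"motion": [{"xyz":[0,0,0],"spin":0},{"xyz":[0,0,0],"spin":0},{"xyz":[0,0.08,0],"spin":0},{"xyz":[0,0.075,0],"spin":0},{"xyz":[0,0,0],"spin":0}]}}

```text
time_s: 8.7
ee_pos: [0.4243, 0.2414, 0.0282]
tool_rot: [-1.213, 1.21, -1.208]
contact_force: [0.0, -0.2, 0.1]
gripper_width: 0.0597
```

>>> {"api": "send_rows", "payload": {"motion": [{"xyz":[0,0,0],"spin":0},{"xyz":[0,0,0],"spin":0},{"xyz":[0,0,0],"spin":0},{"xyz":[0,0,0],"spin":0},{"xyz":[0,0,0],"spin":0}], "grip": 255, "newtons": 5}}

```text
time_s: 9.2
ee_pos: [0.4264, 0.2421, 0.0309]
tool_rot: [-1.209, 1.208, -1.209]
contact_force: [0.0, -3.8, 3.4]
gripper_width: 0.0296
```

```bash
python3 -c "
from h import *
go(.5600,.2165,.030,90)
for n in ('top','side'):cv2.imwrite(f'pics/{n}2.png',read_camera(n))
a=cv2.imread('pics/top2.png')[180:300,160:280];b=cv2.imread('pics/side2.png')[210:330,220:340]
cv2.imwrite('pics/m2.png',cv2.resize(np.hstack([a,b]),None,fx=3,fy=3))
"
```

```text
t 9.2 pos [0.4264 0.2421 0.0309] F [ 0.01 -3.81  3.37] w 0.0296
jaw ang deg -89.94 tooly [ 9.e-04 -1.e-04 -1.e+00] tool units [0.1288 0.005  0.6677]
spin 0.0003 q6 1.982
units after spin [0.1281 0.005  0.6678]
```

View pics/m2.png

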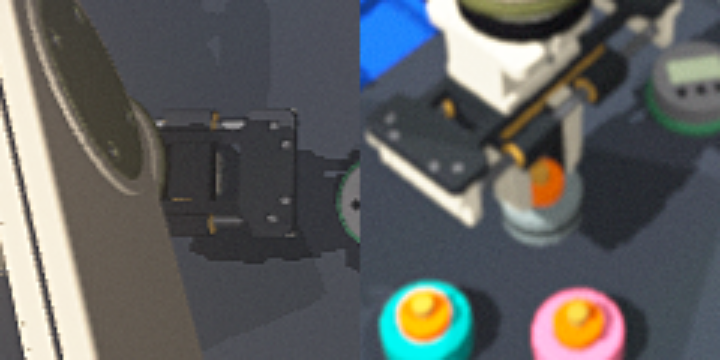

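>>> {"api": "send_rows", "payload": {"motion": [{"xyz":[0.004,0.002,0.02],"spin":0},{"xyz":[0.008,0,0.04],"spin":0},{"xyz":[0.008,0,0.04],"spin":0},{"xyz":[0.008,0,0.04],"spin":0},{"xyz":[0.008,0,0.04],"spin":0}]}}

```text
time_s: 9.8
ee_pos: [0.4623, 0.235, 0.0297]
tool_rot: [-1.21, 1.209, -1.208]
contact_force: [-0.5, -0.1, -1.0]
gripper_width: 0.0296
```

```bash
python3 -c "
from h import *
go(.5500,.2172,.030,90)"
```

```text
t 9.8 pos [0.4623 0.235  0.0297] F [-0.52 -0.11 -0.99] w 0.0296
jaw ang deg -89.94 tooly [-4.e-04  1.e-04 -1.e+00] tool units [ 0.0894 -0.0017  0.4384]
spin 0.0003 q6 1.941
units after spin [ 0.0889 -0.0017  0.4385]
```

>>> {"api": "send_rows", "payload": {"motion": [{"xyz":[0.008,0.003,0.04],"spin":0},{"xyz":[0.008,0.002,0.04],"spin":0},{"xyz":[0.008,0,0.04],"spin":0},{"xyz":[0.008,0,0.04],"spin":0},{"xyz":[0.008,0,0.04],"spin":0}]}}

```text
time_s: 10.3
ee_pos: [0.5024, 0.2269, 0.0288]
tool_rot: [-1.21, 1.209, -1.208]
contact_force: [-5.2, 0.4, 5.5]
gripper_width: 0.0296
```

>>> {"api": "send_rows", "payload": {"motion": [{"xyz":[0.008,0,0.04],"spin":0},{"xyz":[0.008,0,0.04],"spin":0},{"xyz":[0.008,0,0.04],"spin":0},{"xyz":[0.004,0,0.02],"spin":0},{"xyz":[0,0,0],"spin":0}]}}

```text
time_s: 10.8
ee_pos: [0.5312, 0.2211, 0.0288]
tool_rot: [-1.209, 1.208, -1.21]
contact_force: [1.1, -1.0, 0.9]
gripper_width: 0.0296
```

```bash
python3 -c "
from h import *
go(.6115,.2138,.030,90)
for n in ('top','side'):cv2.imwrite(f'pics/{n}3.png',read_camera(n))
a=cv2.imread('pics/top3.png')[110:230,180:300];b=cv2.imread('pics/side3.png')[170:290,180:300]
cv2.imwrite('pics/m3.png',cv2.resize(np.hstack([a,b]),None,fx=3,fy=3))
"
```

```text
t 10.8 pos [0.5312 0.2211 0.0288] F [ 1.14 -0.95  0.87] w 0.0296
jaw ang deg -89.98 tooly [ 1.3e-03 -2.0e-04 -1.0e+00] tool units [ 0.0366 -0.0054  0.4016]
spin 0.0001 q6 1.876
units after spin [ 0.0364 -0.0054  0.4016]
```

View pics/m3.png

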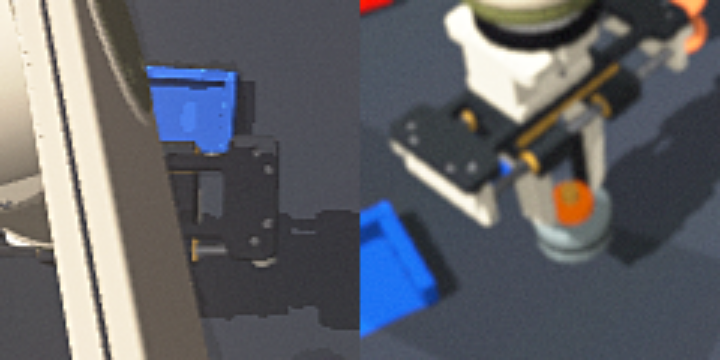

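>>> {"api": "send_rows", "payload": {"motion": [{"xyz":[0.004,0,0.02],"spin":0},{"xyz":[0.004,0,0.04],"spin":0},{"xyz":[0.004,0,0.04],"spin":0},{"xyz":[0.004,0,0.04],"spin":0},{"xyz":[0.004,0,0.04],"spin":0}]}}

```text
time_s: 11.4
ee_pos: [0.5666, 0.2173, 0.0286]
tool_rot: [-1.21, 1.209, -1.209]
contact_force: [0.4, -0.4, -1.5]
gripper_width: 0.0296
```

>>> {"api": "send_rows", "payload": {"motion": [{"xyz":[0.004,0,0.04],"spin":0},{"xyz":[0.004,0,0.04],"spin":0},{"xyz":[0.004,0,0.04],"spin":0},{"xyz":[0.004,0,0.02],"spin":0},{"xyz":[0,0,0],"spin":0}]}}

```text
time_s: 11.9
ee_pos: [0.5947, 0.2141, 0.0288]
tool_rot: [-1.209, 1.209, -1.209]
contact_force: [-0.5, 1.0, -2.5]
gripper_width: 0.0297
```

```bash
python3 -c "
from h import *
go(.6115,.2138,.030,90)"
```

```text
t 11.9 pos [0.5947 0.2141 0.0288] F [-0.47  0.99 -2.49] w 0.0297
jaw ang deg -89.97 tooly [ 3.e-04 -0.e+00 -1.e+00] tool units [ 0.0015 -0.0062  0.0843]
spin 0.0002 q6 1.835
units after spin [ 0.0015 -0.0062  0.0843]
```

>>> {"api": "send_rows", "payload": {"motion": [{"xyz":[0,0.005,0.02],"spin":0},{"xyz":[0,0,0.02],"spin":0},{"xyz":[0,0,0.015],"spin":0},{"xyz":[0,0,0.01],"spin":0},{"xyz":[0,0,0],"spin":0}]}}

```text
time_s: 12.4
ee_pos: [0.6076, 0.2144, 0.0279]
tool_rot: [-1.209, 1.208, -1.209]
contact_force: [2.1, 0.1, -0.1]
gripper_width: 0.0242
```

```bash
python3 -c "
from h import *
go(.6115,.2138,.030,90)"
```

```text
t 12.4 pos [0.6076 0.2144 0.0279] F [ 2.06  0.11 -0.15] w 0.0242
jaw ang deg -89.95 tooly [ 1.1e-03  2.0e-04 -1.0e+00] tool units [ 0.0028 -0.0106  0.0193]
spin 0.0003 q6 1.83
units after spin [ 0.0028 -0.0106  0.0193]
```

```bash
python3 -c "
from h import *
for n in ('top','side'):cv2.imwrite(f'pics/{n}4.png',read_camera(n))
a=cv2.imread('pics/top4.png')[90:190,200:300];b=cv2.imread('pics/side4.png')[140:270,160:290]
cv2.imwrite('pics/m4a.png',cv2.resize(a,None,fx=5,fy=5,interpolation=2))
cv2.imwrite('pics/m4b.png',cv2.resize(b,None,fx=4,fy=4,interpolation=2))
"
```

```text
(no output)
```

View pics/m4a.png

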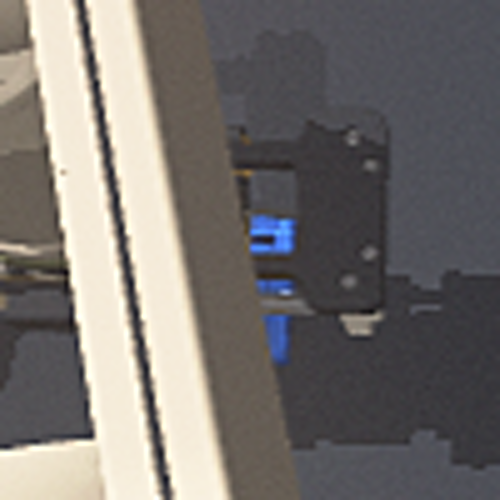

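View pics/m4b.png

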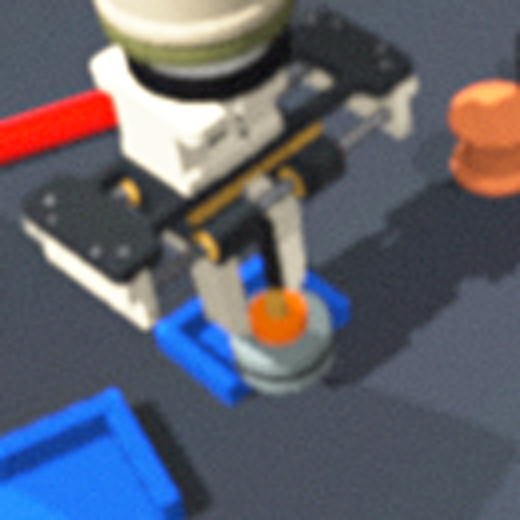

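```bash
python3 -c "
from h import *
print(p2w('side',160+276/4,140+297/4,.046),'pin'); print(p2w('side',160+277/4,140+314/4,.036),'collar')
im=cv2.imread('pics/side4.png')
for (x,y) in [(.58,.215),(.585,.215),(.59,.215)]:
  c=im.copy()
for z,r in[(0,.026),(.026,.026),(.036,.015)]:
  cv2.polylines(c,[np.round(ellipse('side',.585,.215,z,r)*16).astype(int)],True,(0,255,0),1,0,4)
R=Ro.from_euler('z',-.056).as_matrix()
for loc in [(-.026,.041),(.034,.041),(.034,-.041),(-.026,-.041),(-.026,.033),(.026,.033),(.026,-.033),(-.026,-.033)]:
  p=np.array([.6115,.2137,.016])+R@np.array([*loc,0]); q=w2p('side',p); cv2.circle(c,tuple(np.round(q*16).astype(int)),16,(0,255,255),1,0,4)
cv2.imwrite('pics/m5.png',cv2.resize(c[170:270,160:290],None,fx=6,fy=6,interpolation=2))
"
```

```text
[0.59030882 0.21292705 0.046     ] pin
[0.58891765 0.21522485 0.036     ] collar
```

View pics/m5.png

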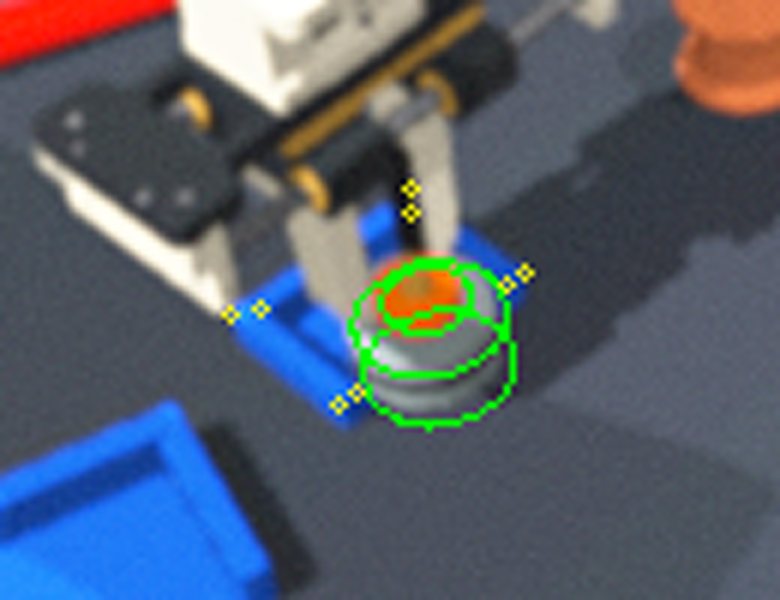

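The collar slipped out of the pads short of the wall (contact at x≈0.590, needs ≈0.611). I'll release and push it home from behind with closed fingers.

>>> {"api": "send_rows", "payload": {"motion": [{"xyz":[0,0,0],"spin":0},{"xyz":[0,0,0],"spin":0},{"xyz":[0,0,0],"spin":0},{"xyz":[0,0,0],"spin":0},{"xyz":[0,-0.1,0],"spin":0}], "grip": 90}}

```text
time_s: 13.0
ee_pos: [0.6044, 0.2137, 0.0446]
tool_rot: [-1.215, 1.212, -1.207]
contact_force: [0.3, -0.1, 0.1]
gripper_width: 0.0579
```

>>> {"api": "send_rows", "payload": {"motion": [{"xyz":[0,-0.13,0],"spin":0},{"xyz":[0,0,-0.2],"spin":0},{"xyz":[0,0,-0.2],"spin":0},{"xyz":[0,0,0],"spin":0},{"xyz":[0,0,0],"spin":0}]}}

```text
time_s: 13.5
ee_pos: [0.5262, 0.2143, 0.0737]
tool_rot: [-1.21, 1.208, -1.208]
contact_force: [0.3, 0.9, -0.1]
gripper_width: 0.0603
```

>>> {"api": "send_rows", "payload": {"motion": [{"xyz":[0,0,0],"spin":0},{"xyz":[0,0,0],"spin":0},{"xyz":[0,0,0],"spin":0},{"xyz":[0,0,0],"spin":0},{"xyz":[0,0,0],"spin":0}], "grip": 255, "newtons": 20}}

```text
time_s: 14.0
ee_pos: [0.5273, 0.2142, 0.0738]
tool_rot: [-1.21, 1.209, -1.209]
contact_force: [0.8, -0.1, -1.9]
gripper_width: 0.0248
```

```bash
python3 -c "
from h import *
go(.535,.215,.012,86.8)
for n in ('top','side'):cv2.imwrite(f'pics/{n}5.png',read_camera(n))
a=cv2.imread('pics/top5.png')[90:190,200:300];b=cv2.imread('pics/side5.png')[160:260,180:280]
cv2.imwrite('pics/m6.png',cv2.resize(np.hstack([a,b]),None,fx=4,fy=4,interpolation=2))
"
```

```text
t 14.0 pos [0.5273 0.2142 0.0738] F [ 0.79 -0.05 -1.85] w 0.0248
jaw ang deg -89.96 tooly [-1.e-04 -0.e+00 -1.e+00] tool units [-0.0038  0.3088  0.0385]
spin 0.018 q6 1.866
units after spin [-0.0059  0.3088  0.0382]
```

View pics/m6.png

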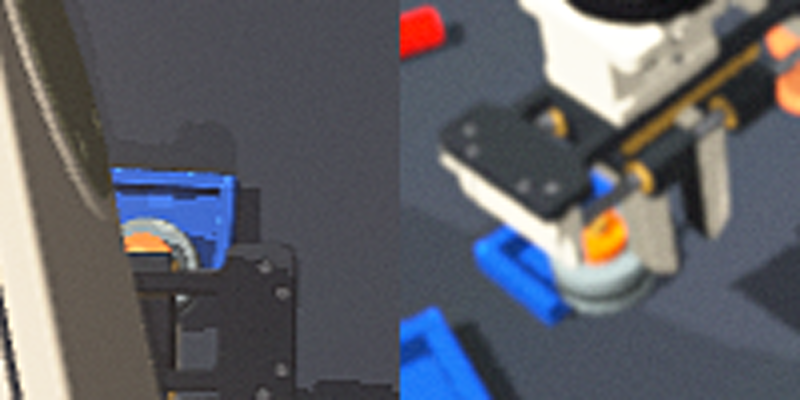

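>>> {"api": "send_rows", "payload": {"motion": [{"xyz":[0,0.1,0],"spin":0.018},{"xyz":[0,0.1,0],"spin":0},{"xyz":[0,0.09,0],"spin":0},{"xyz":[0,0.02,0],"spin":0},{"xyz":[0,0,0],"spin":0}]}}

```text
time_s: 14.6
ee_pos: [0.5263, 0.214, 0.0112]
tool_rot: [-1.184, 1.251, -1.25]
contact_force: [0.5, -0.2, -0.2]
gripper_width: 0.0005
```

```bash
python3 -c "
from h import *
go(.535,.217,.012,86.8)
cv2.imwrite('pics/top6.png',read_camera('top')[90:190,200:300].repeat(5,0).repeat(5,1))"
```

```text
t 14.6 pos [0.5263 0.214  0.0112] F [ 0.53 -0.17 -0.17] w 0.0005
jaw ang deg -93.18 tooly [-1.7e-03 -6.0e-04 -1.0e+00] tool units [-0.0172 -0.0043  0.0427]
spin 0.0001 q6 1.922
units after spin [-0.0172 -0.0043  0.0426]
```

View pics/top6.png

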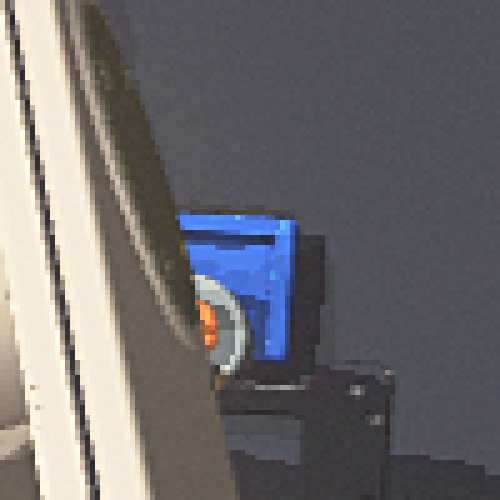

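>>> {"api": "send_rows", "payload": {"motion": [{"xyz":[-0.01,0,0.05],"spin":0},{"xyz":[0,0,0.05],"spin":0},{"xyz":[0,0,0.03],"spin":0},{"xyz":[0,0,0.03],"spin":0},{"xyz":[0,0,0.03],"spin":0}]}}

```text
time_s: 15.15
ee_pos: [0.5652, 0.2141, 0.0119]
tool_rot: [-1.183, 1.251, -1.25]
contact_force: [-3.2, 1.3, 2.6]
gripper_width: 0.0004
```

>>> {"api": "send_rows", "payload": {"motion": [{"xyz":[0,0,0.02],"spin":0},{"xyz":[0,0,0.02],"spin":0},{"xyz":[0,0,0.01],"spin":0},{"xyz":[0,0,0.01],"spin":0},{"xyz":[0,0,0],"spin":0}]}}

```text
time_s: 15.65
ee_pos: [0.5772, 0.2134, 0.0118]
tool_rot: [-1.182, 1.25, -1.25]
contact_force: [-2.2, -0.2, 0.1]
gripper_width: 0.0007
```

>>> {"api": "send_rows", "payload": {"motion": [{"xyz":[0,0,0.01],"spin":0},{"xyz":[0,0,0],"spin":0},{"xyz":[0,0,0],"spin":0},{"xyz":[0,0,0],"spin":0},{"xyz":[0,0,0],"spin":0}]}}

```text
time_s: 16.15
ee_pos: [0.5774, 0.2134, 0.0117]
tool_rot: [-1.185, 1.252, -1.249]
contact_force: [-10.3, -0.5, 7.8]
gripper_width: 0.0005
```

```bash
python3 -c "
from h import *
go(.578,.215,.012,86.8)
cv2.imwrite('pics/top7.png',read_camera('top')[90:190,200:300].repeat(5,0).repeat(5,1))"
```

```text
t 16.15 pos [0.5774 0.2134 0.0117] F [-10.34  -0.49   7.83] w 0.0005
jaw ang deg -93.17 tooly [-3.e-03 -3.e-04 -1.e+00] tool units [-0.0079 -0.0016  0.0023]
spin 0.0002 q6 1.896
units after spin [-0.0079 -0.0016  0.0023]
```

View pics/top7.png

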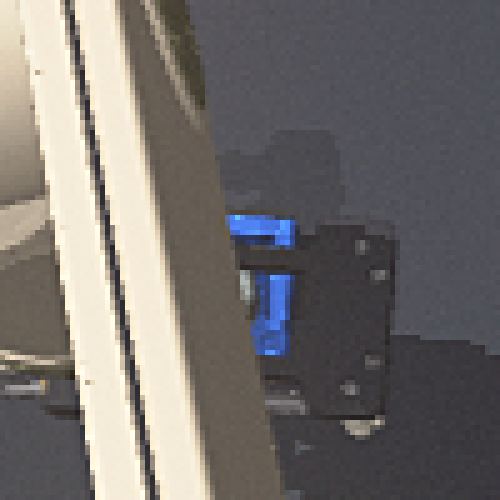

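Home: 10 N reaction with no further motion, contact centre ≈ 0.611. Backing off and going to the stiff one.

>>> {"api": "send_rows", "payload": {"motion": [{"xyz":[0,0,-0.05],"spin":0},{"xyz":[0,0,-0.1],"spin":0},{"xyz":[0,-0.1,-0.1],"spin":0},{"xyz":[0,-0.2,0],"spin":-0.04},{"xyz":[0,-0.15,0],"spin":-0.04}], "grip": 90, "newtons": 5}}

```text
time_s: 16.7
ee_pos: [0.5286, 0.2162, 0.1032]
tool_rot: [-1.297, 1.059, -1.06]
contact_force: [1.4, -0.1, 0.3]
gripper_width: 0.0358
```

>>> {"api": "send_rows", "payload": {"motion": [{"xyz":[0,0,0],"spin":-0.04},{"xyz":[0,0,0],"spin":-0.04},{"xyz":[0,0,0],"spin":-0.04},{"xyz":[0,0,0],"spin":0},{"xyz":[0,0,0],"spin":0}]}}

```text
time_s: 17.2
ee_pos: [0.5291, 0.2161, 0.1018]
tool_rot: [-1.426, 0.78, -0.781]
contact_force: [-0.9, -1.3, -0.1]
gripper_width: 0.0597
```

```bash
python3 -c "
from h import *
go(.4393,.0040,.060,-56.6)
im=read_camera('top');cv2.imwrite('pics/top8.png',im);cv2.imwrite('pics/side8.png',read_camera('side'));
cv2.imwrite('pics/m8.png',im[90:250,200:360].repeat(4,0).repeat(4,1)[:600])"
```

```text
t 17.2 pos [0.5291 0.2161 0.1018] F [-0.94 -1.3  -0.12] w 0.0597
jaw ang deg -57.4 tooly [ 5.e-04 -0.e+00 -1.e+00] tool units [ 0.6515  0.2086 -0.9496]
spin -0.0045 q6 1.3
units after spin [ 0.6381  0.2086 -0.9587]
```

View pics/m8.png

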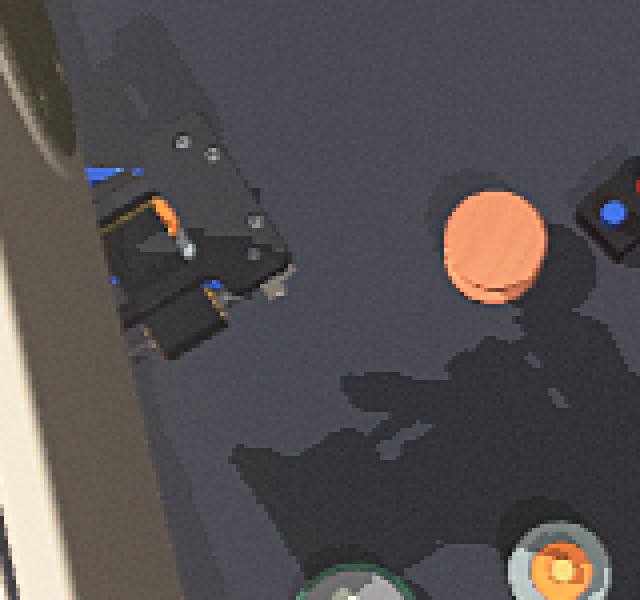

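View pics/side8.png

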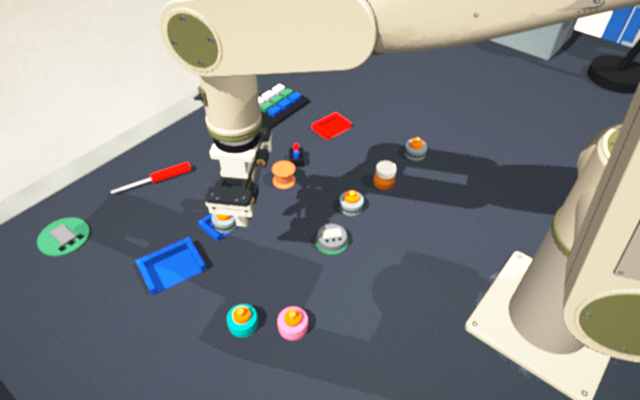

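>>> {"api": "send_rows", "payload": {"motion": [{"xyz":[0.13,0,-0.19],"spin":0},{"xyz":[0.13,0,-0.19],"spin":0},{"xyz":[0.13,0,-0.19],"spin":0},{"xyz":[0.13,0,-0.19],"spin":0},{"xyz":[0.13,0,-0.19],"spin":0}]}}

```text
time_s: 17.8
ee_pos: [0.439, 0.0026, 0.1018]
tool_rot: [-1.427, 0.779, -0.78]
contact_force: [0.5, -0.1, 0.3]
gripper_width: 0.06
```

>>> {"api": "send_rows", "payload": {"motion": [{"xyz":[0,0.1,0],"spin":0},{"xyz":[0,0.08,0],"spin":0},{"xyz":[0,0,0],"spin":0},{"xyz":[0,0,0],"spin":0},{"xyz":[0,0,0],"spin":0}]}}

```text
time_s: 18.3
ee_pos: [0.4406, 0.0042, 0.0668]
tool_rot: [-1.427, 0.777, -0.779]
contact_force: [0.2, 0.4, 0.5]
gripper_width: 0.06
```

```bash
python3 -c "
from h import *
go(.4393,.0040,.029,-56.6)"
```

```text
t 18.3 pos [0.4406 0.0042 0.0668] F [0.22 0.41 0.5 ] w 0.06
jaw ang deg -57.18 tooly [ 1.2e-03 -2.0e-04 -1.0e+00] tool units [-0.003   0.1889 -0.0061]
spin -0.0032 q6 0.891
units after spin [-0.0031  0.1889 -0.0061]
```

>>> {"api": "send_rows", "payload": {"motion": [{"xyz":[-0.003,0.08,-0.006],"spin":0},{"xyz":[0,0.08,0],"spin":0},{"xyz":[0,0.026,0],"spin":0},{"xyz":[0,0,0],"spin":0},{"xyz":[0,0,0],"spin":0}]}}

```text
time_s: 18.8
ee_pos: [0.4392, 0.0039, 0.0295]
tool_rot: [-1.427, 0.777, -0.778]
contact_force: [0.2, 0.6, -0.0]
gripper_width: 0.0603
```

>>> {"api": "send_rows", "payload": {"motion": [{"xyz":[0,0,0],"spin":0},{"xyz":[0,0,0],"spin":0},{"xyz":[0,0,0],"spin":0},{"xyz":[0,0,0],"spin":0},{"xyz":[0,0,0],"spin":0}], "grip": 255, "newtons": 5}}

```text
time_s: 19.3
ee_pos: [0.4387, 0.0037, 0.0288]
tool_rot: [-1.427, 0.778, -0.778]
contact_force: [-0.0, -0.2, 1.0]
gripper_width: 0.0296
```

```bash
python3 -c "
from h import *
go(.545,-.160,.029,-56.6)"
```

```text
t 19.3 pos [0.4387 0.0037 0.0288] F [-0.02 -0.16  1.02] w 0.0296
jaw ang deg -57.19 tooly [ 3.e-04 -1.e-04 -1.e+00] tool units [ 9.761e-01 -8.000e-04  3.200e-03]
spin -0.0033 q6 0.89
units after spin [ 9.761e-01 -8.000e-04 -6.800e-03]
```

>>> {"api": "send_rows", "payload": {"motion": [{"xyz":[0.02,0,0],"spin":0},{"xyz":[0.04,0,0],"spin":0},{"xyz":[0.05,0,0],"spin":0},{"xyz":[0.05,0,0],"spin":0},{"xyz":[0.05,0,0],"spin":0}]}}

```text
time_s: 19.8
ee_pos: [0.4617, -0.032, 0.0287]
tool_rot: [-1.427, 0.778, -0.778]
contact_force: [-2.2, 4.0, 6.0]
gripper_width: 0.0296
```

>>> {"api": "send_rows", "payload": {"motion": [{"xyz":[0.05,0,0],"spin":0},{"xyz":[0.05,0,0],"spin":0},{"xyz":[0.05,0,0],"spin":0},{"xyz":[0.05,0,0],"spin":0},{"xyz":[0.05,0,0],"spin":0}]}}

```text
time_s: 20.3
ee_pos: [0.4887, -0.0741, 0.0287]
tool_rot: [-1.427, 0.779, -0.778]
contact_force: [-3.3, 5.0, 7.0]
gripper_width: 0.0297
```

```bash
python3 -c "
from h import *
go(.545,-.160,.029,-56.6)"
```

```text
t 20.3 pos [ 0.4887 -0.0741  0.0287] F [-3.32  5.05  7.02] w 0.0297
jaw ang deg -57.2 tooly [-4.e-04  6.e-04 -1.e+00] tool units [ 0.5134 -0.0017  0.0038]
spin -0.0033 q6 0.744
units after spin [ 0.5134 -0.0017 -0.0016]
```

>>> {"api": "send_rows", "payload": {"motion": [{"xyz":[0.05,0,0],"spin":0},{"xyz":[0.05,0,0],"spin":0},{"xyz":[0.05,0,0],"spin":0},{"xyz":[0.05,0,0],"spin":0},{"xyz":[0.05,0,0],"spin":0}]}}

```text
time_s: 20.8
ee_pos: [0.5157, -0.1161, 0.0287]
tool_rot: [-1.427, 0.779, -0.777]
contact_force: [-4.0, 5.1, 7.0]
gripper_width: 0.0297
```

>>> {"api": "send_rows", "payload": {"motion": [{"xyz":[0.05,0,0],"spin":0},{"xyz":[0.05,0,0],"spin":0},{"xyz":[0.05,0,0],"spin":0},{"xyz":[0.05,0,0],"spin":0},{"xyz":[0.03,0,0],"spin":0}]}}

```text
time_s: 21.3
ee_pos: [0.5408, -0.1552, 0.0287]
tool_rot: [-1.427, 0.779, -0.778]
contact_force: [-4.2, 6.0, 8.9]
gripper_width: 0.0301
```

```bash
python3 -c "
from h import *
go(.545,-.160,.029,-11)
for n in ('top','side'):cv2.imwrite(f'pics/{n}9.png',read_camera(n))
a=cv2.imread('pics/top9.png')[100:240,360:500];b=cv2.imread('pics/side9.png')[70:210,290:430]
cv2.imwrite('pics/m9.png',cv2.resize(np.hstack([a,b]),None,fx=2.8,fy=2.8,interpolation=2))
"
```

```text
t 21.3 pos [ 0.5408 -0.1552  0.0287] F [-4.19  6.03  8.89] w 0.0301
jaw ang deg -57.21 tooly [-3.e-04  2.e-04 -1.e+00] tool units [ 0.0318 -0.0014  0.0048]
spin -0.2567 q6 0.628
units after spin [ 0.0254 -0.0014 -0.0196]
```

View pics/m9.png

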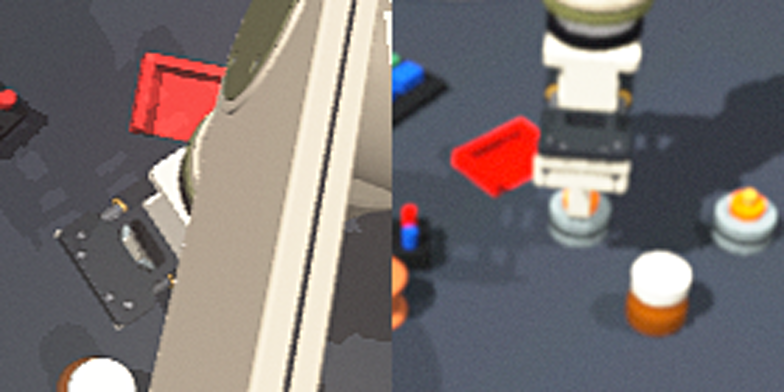

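>>> {"api": "send_rows", "payload": {"motion": [{"xyz":[0.04,-0.001,0],"spin":0},{"xyz":[0.015,0,0],"spin":-0.02},{"xyz":[0,0,0],"spin":-0.04},{"xyz":[0,0,0],"spin":-0.04},{"xyz":[0,0,0],"spin":-0.04}]}}

```text
time_s: 21.9
ee_pos: [0.5465, -0.1641, 0.0286]
tool_rot: [-1.527, 0.433, -0.434]
contact_force: [0.2, 1.0, 2.0]
gripper_width: 0.03
```

>>> {"api": "send_rows", "payload": {"motion": [{"xyz":[0,0,0],"spin":-0.04},{"xyz":[0,0,0],"spin":-0.04},{"xyz":[0,0,0],"spin":-0.037},{"xyz":[0,0,0],"spin":0},{"xyz":[0,0,0],"spin":0}]}}

```text
time_s: 22.4
ee_pos: [0.5463, -0.1641, 0.0286]
tool_rot: [-1.566, 0.153, -0.153]
contact_force: [0.1, -1.6, 1.2]
gripper_width: 0.0299
```

```bash
python3 -c "
from h import *
go(.638,-.1833,.029,-11)"
```

```text
t 22.4 pos [ 0.5463 -0.1641  0.0286] F [ 0.11 -1.6   1.17] w 0.0299
jaw ang deg -11.13 tooly [-1.e-04 -7.e-04 -1.e+00] tool units [ 0.4682 -0.0019 -0.0057]
spin -0.0007 q6 -0.187
units after spin [ 0.4682 -0.0019 -0.0067]
```

>>> {"api": "send_rows", "payload": {"motion": [{"xyz":[0.02,0,0],"spin":0},{"xyz":[0.04,0,-0.002],"spin":0},{"xyz":[0.04,0,-0.002],"spin":0},{"xyz":[0.04,0,-0.001],"spin":0},{"xyz":[0.04,0,0],"spin":0}]}}

```text
time_s: 22.9
ee_pos: [0.582, -0.1714, 0.0286]
tool_rot: [-1.566, 0.151, -0.15]
contact_force: [-3.4, 0.6, 2.8]
gripper_width: 0.0299
```

>>> {"api": "send_rows", "payload": {"motion": [{"xyz":[0.04,0,0],"spin":0},{"xyz":[0.04,0,0],"spin":0},{"xyz":[0.04,0,0],"spin":0},{"xyz":[0.04,0,0],"spin":0},{"xyz":[0.03,0,0],"spin":0}]}}

```text
time_s: 23.4
ee_pos: [0.6197, -0.1786, 0.0287]
tool_rot: [-1.566, 0.149, -0.15]
contact_force: [-1.2, -0.0, -1.2]
gripper_width: 0.0298
```

>>> {"api": "send_rows", "payload": {"motion": [{"xyz":[0.03,0,0],"spin":0},{"xyz":[0.02,0,0],"spin":0},{"xyz":[0.02,0,0],"spin":0},{"xyz":[0,0,0],"spin":0},{"xyz":[0,0,0],"spin":0}]}}

```text
time_s: 23.9
ee_pos: [0.6327, -0.1811, 0.0288]
tool_rot: [-1.566, 0.149, -0.15]
contact_force: [0.6, -0.3, -1.8]
gripper_width: 0.0295
```

```bash
python3 -c "
from h import *
go(.638,-.1833,.029,-11)"
```

```text
t 23.9 pos [ 0.6327 -0.1811  0.0288] F [ 0.65 -0.31 -1.76] w 0.0295
jaw ang deg -10.92 tooly [ 2.e-04 -0.e+00 -1.e+00] tool units [ 0.0279 -0.001  -0.0056]
spin 0.0004 q6 -0.166
units after spin [ 0.0279 -0.001  -0.0056]
```

>>> {"api": "send_rows", "payload": {"motion": [{"xyz":[0,0.004,0],"spin":0},{"xyz":[0.01,0,0],"spin":0},{"xyz":[0.01,0,0],"spin":0},{"xyz":[0,0,0],"spin":0},{"xyz":[0,0,0],"spin":0}]}}

```text
time_s: 24.4
ee_pos: [0.6366, -0.182, 0.0285]
tool_rot: [-1.566, 0.15, -0.15]
contact_force: [-4.0, 1.7, 4.2]
gripper_width: 0.0299
```

>>> {"api": "send_rows", "payload": {"motion": [{"xyz":[0.005,0,0],"spin":0},{"xyz":[0.005,0,0],"spin":0},{"xyz":[0,0,0],"spin":0},{"xyz":[0,0,0],"spin":0},{"xyz":[0,0,0],"spin":0}]}}

```text
time_s: 24.9
ee_pos: [0.6383, -0.1823, 0.0285]
tool_rot: [-1.566, 0.15, -0.15]
contact_force: [-4.9, 1.0, 6.2]
gripper_width: 0.0296
```

>>> {"api": "send_rows", "payload": {"motion": [{"xyz":[0.005,-0.001,0],"spin":0},{"xyz":[0.005,0,0],"spin":0},{"xyz":[0,0,0],"spin":0},{"xyz":[0,0,0],"spin":0},{"xyz":[0,0,0],"spin":0}]}}

```text
time_s: 25.4
ee_pos: [0.6404, -0.1827, 0.0285]
tool_rot: [-1.566, 0.15, -0.15]
contact_force: [-4.7, 0.8, 5.0]
gripper_width: 0.0297
```

```bash
python3 -c "
from h import *
go(.638,-.1833,.029,-11)
for n in ('top','side'):cv2.imwrite(f'pics/{n}10.png',read_camera(n))
a=cv2.imread('pics/top10.png')[90:190,380:480];b=cv2.imread('pics/side10.png')[70:170,280:380]
cv2.imwrite('pics/m10.png',cv2.resize(np.hstack([a,b]),None,fx=4,fy=4,interpolation=2))
"
```

```text
t 25.4 pos [ 0.6404 -0.1827  0.0285] F [-4.66  0.8   4.96] w 0.0297
jaw ang deg -10.93 tooly [-1.e-04 -1.e-04 -1.e+00] tool units [-0.0113 -0.0023 -0.0051]
spin 0.0004 q6 -0.164
units after spin [-0.0113 -0.0023 -0.0051]
```

View pics/m10.png

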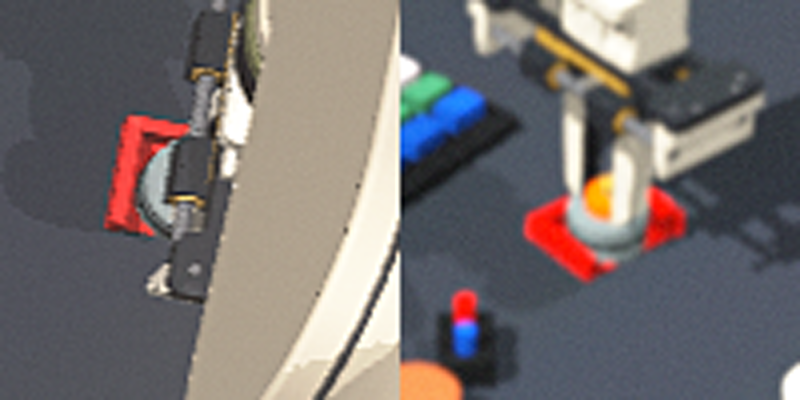

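>>> {"api": "send_rows", "payload": {"motion": [{"xyz":[0.005,0,0],"spin":0},{"xyz":[0.005,0,0],"spin":0},{"xyz":[0,0,0],"spin":0},{"xyz":[0,0,0],"spin":0},{"xyz":[0,0,0],"spin":0}]}}

```text
time_s: 26.0
ee_pos: [0.6411, -0.1829, 0.0282]
tool_rot: [-1.565, 0.152, -0.147]
contact_force: [-9.6, 1.9, 8.4]
gripper_width: 0.0297
```

>>> {"api": "send_rows", "payload": {"motion": [{"xyz":[0.005,0,0],"spin":0},{"xyz":[0,0,0],"spin":0},{"xyz":[0,0,0],"spin":0},{"xyz":[0,0,0],"spin":0},{"xyz":[0,0,0],"spin":0}]}}

```text
time_s: 26.5
ee_pos: [0.642, -0.183, 0.0281]
tool_rot: [-1.565, 0.152, -0.147]
contact_force: [-9.9, 1.7, 8.2]
gripper_width: 0.0316
```

>>> {"api": "send_rows", "payload": {"motion": [{"xyz":[0,0,0],"spin":0},{"xyz":[0,0,0],"spin":0},{"xyz":[0,0,0],"spin":0},{"xyz":[0,0,0],"spin":0},{"xyz":[0,-0.1,0],"spin":0}], "grip": 90}}

```text
time_s: 27.0
ee_pos: [0.641, -0.1823, 0.0448]
tool_rot: [-1.564, 0.154, -0.145]
contact_force: [-0.3, 0.2, -0.4]
gripper_width: 0.0601
```

>>> {"api": "send_rows", "payload": {"motion": [{"xyz":[0,-0.2,0],"spin":0},{"xyz":[0,-0.1,0],"spin":0},{"xyz":[0,0,0],"spin":0},{"xyz":[0,0,0],"spin":0},{"xyz":[0,0,0],"spin":0}], "grip": 255, "newtons": 20}}

```text
time_s: 27.5
ee_pos: [0.6424, -0.1828, 0.1063]
tool_rot: [-1.565, 0.152, -0.148]
contact_force: [-1.1, 0.5, -0.6]
gripper_width: 0.0251
```

```bash
python3 -c "
from h import *
go(.6113,.2135,.1,-11)"
```

```text
t 27.5 pos [ 0.6424 -0.1828  0.1063] F [-1.06  0.55 -0.62] w 0.0251
jaw ang deg -10.92 tooly [-0.0025  0.001  -1.    ] tool units [-0.528   0.0336  1.9161]
spin 0.0004 q6 -0.163
units after spin [-0.5306  0.0336  1.9154]
```

>>> {"api": "send_rows", "payload": {"motion": [{"xyz":[-0.06,0,0.21],"spin":0},{"xyz":[-0.06,0,0.21],"spin":0},{"xyz":[-0.06,0,0.21],"spin":0},{"xyz":[-0.06,0,0.21],"spin":0},{"xyz":[-0.06,0,0.21],"spin":0}]}}

```text
time_s: 28.0
ee_pos: [0.6227, 0.036, 0.1061]
tool_rot: [-1.566, 0.152, -0.148]
contact_force: [-0.3, 0.1, 0.1]
gripper_width: 0.0003
```

>>> {"api": "send_rows", "payload": {"motion": [{"xyz":[-0.06,0,0.21],"spin":0},{"xyz":[-0.06,0,0.21],"spin":0},{"xyz":[-0.06,0,0.21],"spin":0},{"xyz":[-0.05,0,0.21],"spin":0},{"xyz":[0,0,0],"spin":0}]}}

```text
time_s: 28.5
ee_pos: [0.6088, 0.2132, 0.1062]
tool_rot: [-1.565, 0.148, -0.143]
contact_force: [-0.4, 0.1, -0.0]
gripper_width: 0.0004
```

```bash
python3 -c "
from h import *
go(.6113,.2135,.05,-11)
im=read_camera('top');s=read_camera('side');cv2.imwrite('pics/top11.png',im);cv2.imwrite('pics/side11.png',s)
cv2.imwrite('pics/m11.png',cv2.resize(im[100:180,390:470],None,fx=7,fy=7,interpolation=2))
cv2.imwrite('pics/m11s.png',cv2.resize(s[160:260,170:290],None,fx=5,fy=5,interpolation=2))"
```

```text
t 28.5 pos [0.6088 0.2132 0.1062] F [-0.37  0.07 -0.05] w 0.0004
jaw ang deg -10.64 tooly [-0.0029  0.0011 -1.    ] tool units [0.0129 0.2808 0.0037]
spin 0.002 q6 0.442
units after spin [0.0129 0.2808 0.0038]
```

View pics/m11.png

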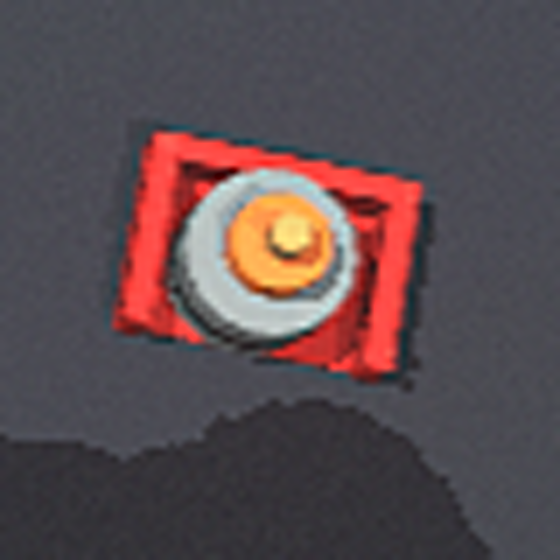

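View pics/m11s.png

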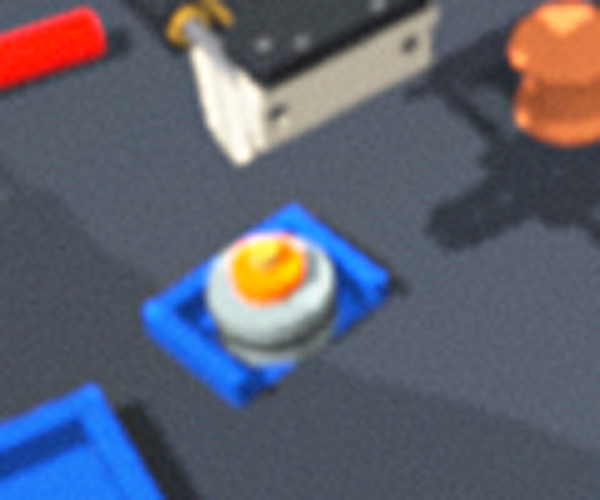

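```bash
python3 -c "
from h import *
print('blue pin',p2w('side',170+270/5,160+253/5,.046),'collar',p2w('side',170+269/5,160+267/5,.036))
print('red pin',p2w('top',390+291/7,100+233/7,.046),'house',p2w('top',390+269/7,100+252/7,.026), 'collar',p2w('top',390+280/7,100+244/7,.036))
s=cv2.imread('pics/side11.png');c=s.copy()
for z,r in[(0,.026),(.026,.026),(.046,.006)]:
  cv2.polylines(c,[np.round(ellipse('side',.611,.2125,z,r)*16).astype(int)],True,(0,255,0),1,0,4)
cv2.imwrite('pics/m12s.png',cv2.resize(c[160:260,170:290],None,fx=5,fy=5,interpolation=2))"
```

```text
blue pin [0.60543685 0.21258336 0.046     ] collar [0.60773121 0.21278575 0.036     ]
red pin [ 0.63877505 -0.18388366  0.046     ] house [ 0.63881465 -0.18358913  0.026     ] collar [ 0.63837752 -0.18376401  0.036     ]
```

View pics/m12s.png

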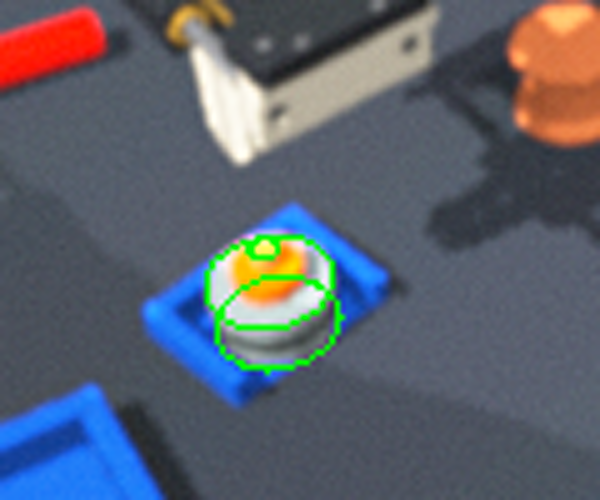

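```bash
python3 -c "
from h import *
im=cv2.imread('pics/top10.png')
cv2.imwrite('pics/m13.png',cv2.resize(im[110:190,200:280],None,fx=7,fy=7,interpolation=2))"
```

```text
(no output)
```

View pics/m13.png

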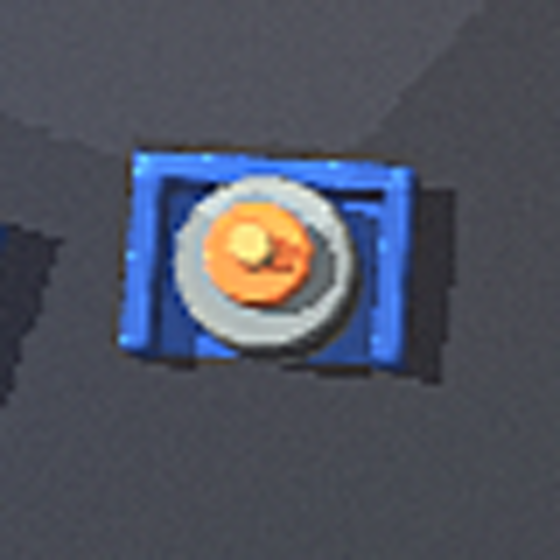

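>>> {"api": "send_rows", "payload": {"motion": [{"xyz":[0.008,0.1,0.002],"spin":0},{"xyz":[0,0.1,0],"spin":0},{"xyz":[0,0.06,0],"spin":0},{"xyz":[0,0,0],"spin":0},{"xyz":[0,0,0],"spin":0}]}}

```text
time_s: 29.1
ee_pos: [0.6126, 0.2072, 0.0561]
tool_rot: [-1.566, 0.151, -0.15]
contact_force: [0.8, -0.8, 0.1]
gripper_width: 0.0003
```

```bash
python3 -c "
from h import *
print(p2w('top',235.4,144.9,.046),p2w('top',237.9,147.4,.026))
go(.611,.213,.0385,-11)"
```

```text
[0.61098524 0.21212969 0.046     ] [0.6109804  0.21094688 0.026     ]
t 29.1 pos [0.6126 0.2072 0.0561] F [ 0.84 -0.79  0.13] w 0.0003
jaw ang deg -10.99 tooly [-7.e-04 -3.e-04 -1.e+00] tool units [-0.0135  0.0882  0.0269]
spin 0.0001 q6 0.439
units after spin [-0.0135  0.0882  0.0269]
```

>>> {"api": "send_rows", "payload": {"motion": [{"xyz":[-0.0125,0,0.023],"spin":0},{"xyz":[0,0.015,0],"spin":0},{"xyz":[0,0.015,0],"spin":0},{"xyz":[0,0.01,0],"spin":0},{"xyz":[0,0.008,0],"spin":0}]}}

```text
time_s: 29.6
ee_pos: [0.6109, 0.2131, 0.0464]
tool_rot: [-1.566, 0.15, -0.149]
contact_force: [-0.2, 0.3, 0.1]
gripper_width: 0.0002
```

>>> {"api": "send_rows", "payload": {"motion": [{"xyz":[0,0.005,0],"spin":0},{"xyz":[0,0.005,0],"spin":0},{"xyz":[0,0.005,0],"spin":0},{"xyz":[0,0.005,0],"spin":0},{"xyz":[0,0,0],"spin":0}]}}

```text
time_s: 30.1
ee_pos: [0.611, 0.2131, 0.0426]
tool_rot: [-1.566, 0.15, -0.15]
contact_force: [-0.9, -0.2, 1.2]
gripper_width: 0.0004
```

>>> {"api": "send_rows", "payload": {"motion": [{"xyz":[0,0.005,0],"spin":0},{"xyz":[0,0.005,0],"spin":0},{"xyz":[0,0,0],"spin":0},{"xyz":[0,0,0],"spin":0},{"xyz":[0,0,0],"spin":0}]}}

```text
time_s: 30.6
ee_pos: [0.6111, 0.2132, 0.0407]
tool_rot: [-1.566, 0.15, -0.15]
contact_force: [-0.7, 0.1, 1.6]
gripper_width: 0.0002
```

>>> {"api": "send_rows", "payload": {"motion": [{"xyz":[0,0.004,0],"spin":0},{"xyz":[0,0.003,0],"spin":0},{"xyz":[0,0.003,0],"spin":0},{"xyz":[0,0,0],"spin":0},{"xyz":[0,0,0],"spin":0}]}}

```text
time_s: 31.1
ee_pos: [0.6111, 0.2131, 0.0387]
tool_rot: [-1.566, 0.15, -0.15]
contact_force: [-0.9, 0.1, 2.6]
gripper_width: 0.0008
```

>>> {"api": "send_rows", "payload": {"motion": [{"xyz":[0,0.003,0],"spin":0},{"xyz":[0,0,0],"spin":0},{"xyz":[0,0,0],"spin":0},{"xyz":[0,0,0],"spin":0},{"xyz":[0,0,0],"spin":0}]}}

```text
time_s: 31.6
ee_pos: [0.6112, 0.2131, 0.0383]
tool_rot: [-1.566, 0.15, -0.15]
contact_force: [-1.8, 0.2, 5.0]
gripper_width: 0.0004
```

>>> {"api": "send_rows", "payload": {"motion": [{"xyz":[0,-0.02,0],"spin":0},{"xyz":[0,-0.04,0],"spin":0},{"xyz":[0,-0.1,0],"spin":0},{"xyz":[0,-0.15,0],"spin":0},{"xyz":[0,0,0],"spin":0}]}}

```text
time_s: 32.1
ee_pos: [0.614, 0.2138, 0.1055]
tool_rot: [-1.563, 0.144, -0.155]
contact_force: [1.7, -0.1, 1.1]
gripper_width: 0.0007
```

```bash
python3 -c "
from h import *
go(.640,-.1832,.1,-11)"
```

```text
t 32.1 pos [0.614  0.2138 0.1055] F [ 1.66 -0.06  1.13] w 0.0007
jaw ang deg -10.93 tooly [ 0.0074  0.0018 -1.    ] tool units [ 0.5036  0.0246 -1.9246]
spin 0.0004 q6 0.447
units after spin [ 0.506   0.0246 -1.924 ]
```

>>> {"api": "send_rows", "payload": {"motion": [{"xyz":[0.057,0,-0.21],"spin":0},{"xyz":[0.057,0,-0.21],"spin":0},{"xyz":[0.057,0,-0.21],"spin":0},{"xyz":[0.057,0,-0.21],"spin":0},{"xyz":[0.057,0,-0.21],"spin":0}]}}

```text
time_s: 32.6
ee_pos: [0.6268, -0.0056, 0.0997]
tool_rot: [-1.566, 0.15, -0.149]
contact_force: [0.6, 0.1, 1.0]
gripper_width: 0.0004
```

>>> {"api": "send_rows", "payload": {"motion": [{"xyz":[0.057,0,-0.21],"spin":0},{"xyz":[0.057,0,-0.21],"spin":0},{"xyz":[0.057,0,-0.21],"spin":0},{"xyz":[0.057,0,-0.21],"spin":0},{"xyz":[0,0,-0.03],"spin":0}]}}

```text
time_s: 33.1
ee_pos: [0.6385, -0.1887, 0.0997]
tool_rot: [-1.567, 0.153, -0.153]
contact_force: [0.2, 0.3, -0.4]
gripper_width: 0.0003
```

>>> {"api": "send_rows", "payload": {"motion": [{"xyz":[0,0.1,0],"spin":0},{"xyz":[0,0.1,0],"spin":0},{"xyz":[0,0.02,0],"spin":0},{"xyz":[0,0,0],"spin":0},{"xyz":[0,0,0],"spin":0}]}}

```text
time_s: 33.6
ee_pos: [0.6395, -0.1831, 0.0569]
tool_rot: [-1.566, 0.149, -0.15]
contact_force: [0.4, 0.3, 1.2]
gripper_width: 0.0005
```

```bash
python3 -c "
from h import *
go(.640,-.1834,.046,-11)"
```

```text
t 33.6 pos [ 0.6395 -0.1831  0.0569] F [0.36 0.29 1.16] w 0.0005
jaw ang deg -10.9 tooly [ 8.e-04 -2.e-04 -1.e+00] tool units [ 0.0028  0.0547 -0.0012]
spin 0.0006 q6 -0.166
units after spin [ 0.0028  0.0547 -0.0012]
```

>>> {"api": "send_rows", "payload": {"motion": [{"xyz":[0.002,0.015,0],"spin":0},{"xyz":[0,0.015,0],"spin":0},{"xyz":[0,0.01,0],"spin":0},{"xyz":[0,0.01,0],"spin":0},{"xyz":[0,0.005,0],"spin":0}]}}

```text
time_s: 34.1
ee_pos: [0.6395, -0.1835, 0.0452]
tool_rot: [-1.566, 0.15, -0.15]
contact_force: [-1.1, 1.3, 3.9]
gripper_width: 0.0004
```

>>> {"api": "send_rows", "payload": {"motion": [{"xyz":[0,0.005,0],"spin":0},{"xyz":[0,0.005,0],"spin":0},{"xyz":[0,0.005,0],"spin":0},{"xyz":[0,0.005,0],"spin":0},{"xyz":[0,0.005,0],"spin":0}]}}

```text
time_s: 34.6
ee_pos: [0.6397, -0.1835, 0.0411]
tool_rot: [-1.566, 0.149, -0.15]
contact_force: [-3.9, 1.3, 8.9]
gripper_width: 0.0004
```

>>> {"api": "send_rows", "payload": {"motion": [{"xyz":[0,0.005,0],"spin":0},{"xyz":[0,0.005,0],"spin":0},{"xyz":[0,0.003,0],"spin":0},{"xyz":[0,0,0],"spin":0},{"xyz":[0,0,0],"spin":0}]}}

```text
time_s: 35.1
ee_pos: [0.6398, -0.1835, 0.0391]
tool_rot: [-1.566, 0.149, -0.15]
contact_force: [-5.2, 2.2, 12.7]
gripper_width: 0.0005
```

>>> {"api": "send_rows", "payload": {"motion": [{"xyz":[0,0.004,0],"spin":0},{"xyz":[0,0.003,0],"spin":0},{"xyz":[0,0,0],"spin":0},{"xyz":[0,0,0],"spin":0},{"xyz":[0,0,0],"spin":0}]}}

```text
time_s: 35.6
ee_pos: [0.6399, -0.1836, 0.0382]
tool_rot: [-1.566, 0.149, -0.15]
contact_force: [-6.6, 2.4, 16.2]
gripper_width: 0.0007
```

>>> {"api": "send_rows", "payload": {"motion": [{"xyz":[0,-0.02,0],"spin":0},{"xyz":[0,-0.04,0],"spin":0},{"xyz":[0,-0.1,0],"spin":0},{"xyz":[0,-0.15,0],"spin":0},{"xyz":[0,-0.1,0],"spin":0}]}}

```text
time_s: 36.1
ee_pos: [0.6398, -0.1836, 0.1197]
tool_rot: [-1.566, 0.149, -0.151]
contact_force: [0.3, -0.5, 0.0]
gripper_width: 0.0008
```

>>> {"api": "send_rows", "payload": {"motion": [{"xyz":[0,-0.1,0.2],"spin":0},{"xyz":[0,-0.1,0.2],"spin":0},{"xyz":[0,-0.1,0.2],"spin":0},{"xyz":[0,0,0.2],"spin":0},{"xyz":[0,0,0.1],"spin":0}]}}

```text
time_s: 36.6
ee_pos: [0.6743, -0.0034, 0.1789]
tool_rot: [-1.565, 0.147, -0.149]
contact_force: [-0.5, 1.0, -0.5]
gripper_width: 0.0006
```

```bash
python3 -c "
from h import *
im=read_camera('top');cv2.imwrite('pics/top14.png',im);s=read_camera('side');cv2.imwrite('pics/side14.png',s)
b=cv2.imread('pics/top0.png')
cv2.imwrite('pics/m14.png',cv2.resize(np.hstack([im[105:175,205:275],im[105:175,395:465]]),None,fx=5.5,fy=5.5,interpolation=2))"
```

```text
(no output)
```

View pics/m14.png

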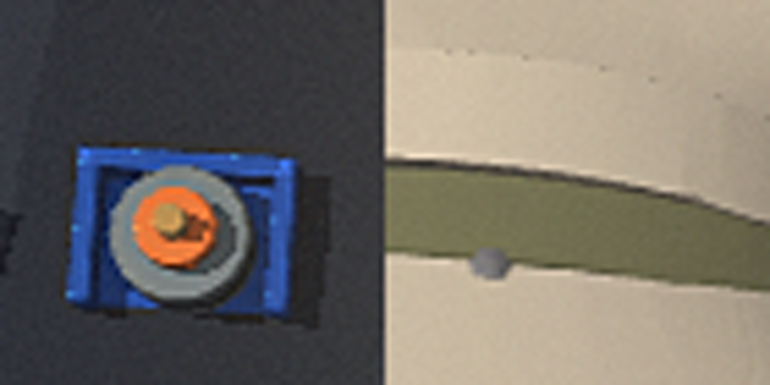

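View pics/top14.png

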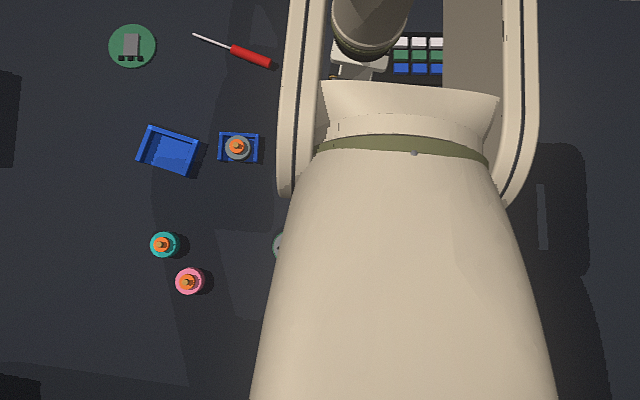

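View pics/side14.png

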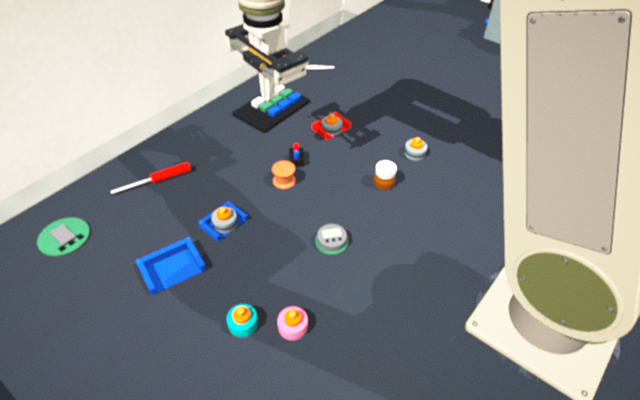

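>>> {"api": "send_rows", "payload": {"motion": [{"xyz":[-0.1,0,0.2],"spin":0},{"xyz":[-0.1,0,0.2],"spin":0},{"xyz":[-0.1,0,0.2],"spin":0},{"xyz":[-0.1,0,0.2],"spin":0},{"xyz":[-0.1,0,0.2],"spin":0}]}}

```text
time_s: 37.2
ee_pos: [0.6126, 0.2081, 0.177]
tool_rot: [-1.567, 0.152, -0.15]
contact_force: [1.0, 0.2, 0.1]
gripper_width: 0.0007
```

```bash
python3 -c "
from h import *
im=read_camera('top');cv2.imwrite('pics/top15.png',im)
print(state()['time_s'],state()['contact_force'])
cv2.imwrite('pics/m15.png',cv2.resize(im[100:260,320:480],None,fx=3.7,fy=3.7,interpolation=2))"
```

```text
37.25 [-1.57754906  3.2944503   0.48606327]
```

View pics/m15.png

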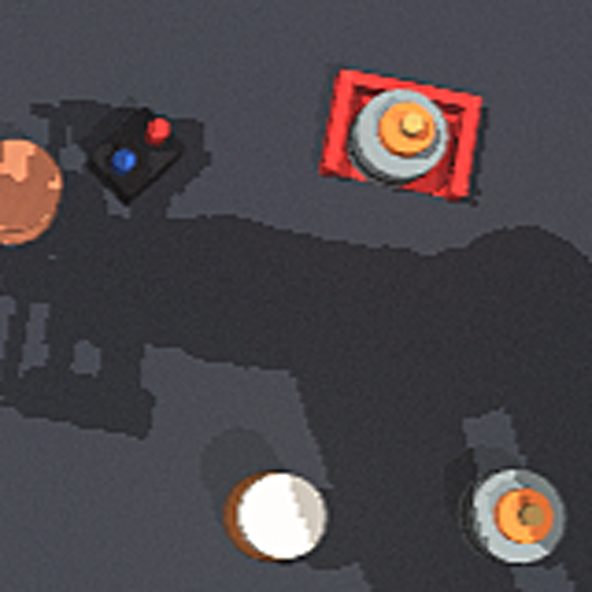

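```bash
python3 -c "
from rig import *
print(state()['qvel'].round(3)); print(job_done())"
```

```text
[-0.056  0.002 -0.003 -0.001  0.001 -0.123]
the job is handed in; nothing more can be done
None
```

The soft contact is home in the blue bay and the stiff one home in the red bay. The medium one is standing where it was. I handed the job in at about 37 s.

- **Telling them apart:**
  - The right contact read 6.5 N at 6.4 mm, so it is the medium one.
  - The middle one read 6.5 N at 3.1 mm, so it is the stiff one.
  - The left one read 2.2 N at 4.6 mm, so it is the soft one.
- **Choosing the blue bay:** there are two blue bays. I used the one measuring 81 mm over its walls, since the other measures 110 mm.
- **Sliding:** I slid the stiff contact into the red bay by its collar until it met the back wall with about 10 N. The soft one slipped out of the grip about 2 cm short of the back wall, so I pushed it home from behind with closed fingers, also to about 10 N.
- **Check presses, in the order asked:** I pressed the soft pin down 7.7 mm, to its stop (5 N). After it I pressed the stiff pin 7.8 mm, which read 12.7 N at 6.9 mm and 16 N at its stop.
- **Last checks:** in the final top and side pictures both contacts touch the back walls. The jar, spool, meter and terminal look unmoved, and the arm was touching nothing.
- **What disagreed:**
  - The side camera put the soft contact 3–5 mm short of home. It also drew the bay about 3 mm off, so I went by the top view and the push force.
  - For the stiff contact, the grip reading (0.641 m) and the top view (0.639 m) differed by about 2 mm.
- **Possible lift:** while I slid the soft contact, the force reading briefly came close to its weight (−2.5 N). I did not see it lift, but I cannot rule out a very slight one.

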